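Stow a removed battery pack behind the spring flap of the battery safe

ROBOT

A 6-joint arm with a two-finger parallel gripper is mounted at the origin on the work surface. World frame = base frame: x ahead of the robot, y to its left, z up, the work surface at z = 0. Lengths are in m, angles in rad, forces in N, time in s.
With the tool pointing down it reaches from about 0.25 to 0.725 m from the base axis. Payload 4 kg.
Tool frame: the origin (TCP) lies midway between the tips of the shut fingers; the grasp point (between the pads) lies 19 mm behind it; z points along the fingers, y is the direction in which the jaws open and shut (so a half turn about z gives the same grasp; the last joint's range is limited). The gripper opens to 85 mm and grips with 20 to 120 N. Pads are 22 mm wide; open, the fingers measure 114 mm over their backs; the gripper's body (76 mm by 85 mm) begins 54 mm behind the grasp point. The pads swing forward as they close: fully open they stand 13 mm farther back than shut.
Start: joints at [1.329, 0.241, 0.005, 1.335, 0, 1.571], TCP at [0.12, 0.485, 0.231] pointing down, gripper open.
Joint ranges: [-2.72, 2.72], [-1.05, 1.87], [-1.09, 1.28], [-1.99, 2.15], [-1.42, 1.44], [-3.14, 3.14]. Speed limits (rad/s): [2.79, 2.79, 3.14, 3.14, 3.14, 3.14].

INTERFACE

Orientations are given as a unit quaternion [x, y, z, w].
In Python, from workcell import bot gives the robot as it stands.
- The arm moves only by the shell command python3 -m inch 'ROWS'. ROWS is JSON, a list of rows, each a list of 5 numbers: the shift along the tool's x, y, z scaled (see below), then the turn about the tool's z scaled (see below), then the closure, from 0 (fully open) to 1 (shut). A call has 1 to 10 rows; each row is the pose to reach, as a shift and turn from the pose commanded when the call began, along the tool's axes at that moment; what a row does not reach only later rows make up. The controller multiplies each number of a shift by 100 cm and each number of a turn by 120 degrees. A row lasts 1/8 s, in which the tool goes at most 62.5 mm and 10.7 degrees, less where a joint would pass 70% of its speed; a pose out of reach is approached as far as the arm can. A call with a number of a shift or a turn outside -1 to 1 is refused whole. A call with a gripper value outside its range is refused whole. The fingers move at their own pace and stop on an object; the grip force is fixed at half the most. Time passes only in rows, so rows that repeat a pose let the fingers close. It gives the time, the measured TCP pose, the force and the opening at its end, in the units of the state.
- bot.get_obs(): the state, without advancing time (a new reading comes with each control period).
- bot.camera(name): name is "side" or "top" or "wrist"; returns the picture (400x640x3 uint8, red, green, blue); there is no depth.
- bot.calibration(name): a dict with "intrinsics" (3x3 intrinsics, pixels), "xyz" and "attitude" of the camera in the world; the wrist camera has in their place "tool_from_camera" (4x4, takes a point from camera to tool coordinates, whose origin is the TCP and whose axes are the flange's). Camera axes: x right, y down, z forward; pixel columns grow to the right and rows downward; lengths in m; the calibration is good to about 2 mm. A picture is of the moment at which its call begins: read the wrist's pose just before it. calibration takes no time and is no camera call.
- bot.job_done(): hands the job in, once; it reports no verdict.
Trained networks look in the newest picture that a camera, given by its name, has taken for a name from the list of things; names that differ only in an ending like _2 or _b are one class to them, and where a whole thing is asked for, a point or a joint stands for the part that bears it (a point fixed in the world has none). Each returns a list of dicts, best first, with "score" (0 to 1); they miss things now and then, are a little off and sometimes report something else, mostly with a low value. They report only what shows in the picture. A call takes as long as a camera call. They do not tell look-alikes from the thing itself.
- bot.masks_of(camera, target): "pixels" (400x640 bool, what is visible of it) and "extent" ([left, top, width, height] as shares, 0 to 1, of the picture: columns of its width, rows of its height, round what is visible of it).
- bot.spot_point(camera, target): "point" ([column, row] as shares, 0 to 1, of the picture: columns of its width, rows of its height: a listed point, or the origin of a listed thing).
The state is a dict: "clock": time; "joint_pos": joint angles; "joint_vel": joint speeds; "tau": joint torques, N m; "eef_pos": TCP position; "tool_rot": TCP orientation; "ft_force": force on the tool from outside, world axes, zero at the start; "ft_torque": the same for the moment, N m; "grip_width": finger opening in m.
Only numpy, scipy, OpenCV 4.12 (cv2) and the standard library are available. Lean on these libraries where they do the work, as an engineer would, in place of code of your own. Each camera call takes 0.05 s, during which the arm holds its last target.

TASK

Take the flat battery pack out of its stand and put it away in the battery safe: push it down through the spring flap in the safe's top into the well, then press its top down with the closed fingers until the sinking tray under it is fully home, and draw the fingers out so that the flap swings shut over it. Press gently, for the pack and the safe must not be forced, and leave the other things on the bench where they are.

Things in the scene. Friction and masses are not known exactly. Their poses are not given: they have to be found in the camera images.
- pack: Flat grey battery pack standing upright in the stand, 16 (own x) x 48 (own y) x 100 (z) mm, about 0.2 kg. Origin: centre of its underside, z up along its length. It looks the same after a half turn about z. Take it by the top 20 mm or so: held across its 16 mm it keeps upright, held across its 48 mm it can swing in the grip when the flap pushes on it.
- pack_top (a point): Centre of the pack's top face, 100 mm above its origin; axes as the pack's.
- stand: Fixed low black stand, 70 x 100 mm, 16 mm high, with a 12 mm deep slot (19 x 51 mm, floor 4 mm above the bench) that the pack's foot stands in. Origin: centre of its underside.
- safe: Fixed grey steel box, 120 (own x) x 110 (own y) x 165 mm high, at a yaw. Origin: centre of its underside, z up. In its top is a mouth, x -17 to +26 mm, y -36 to +36 mm in its own frame, shut by the flap; only the pack or shut fingers fit in, not fingers round the pack. Allowed: up to 20 N between pack and safe (flap and tray included), 20 N between robot and safe.
- mouth (a point): In the safe's top plane (165 mm up) over mid-well, 10 mm to +x of the safe's origin; axes as the safe's. The well below (x -9 to +10, y -26 to +26 mm from here) takes the pack upright, its 16 mm along the safe's x, its 48 mm along y, either way round. Sloped lead-ins end 16 (+x), 71 (-x) and 54 mm (y) down. Let go while 32 to 47 mm stand proud on the tray, then press the top with shut fingers.
- flap_edge (a point): Middle of the flap's free edge, upper side; moves with the flap. Flap: aluminium plate 43 mm long, 70 mm wide, 3 mm thick, hinged along the safe's y on the -x side of the mouth, 27 mm from the well's centre line. It clears the pack only when the pack is home.
- flap (a joint): Flap angle, rad: 0 shut and level, grows to 1.45 as it is pushed down into the safe. A light spring (0.5 N at the edge when shut, up to 2 N on what holds it open) shuts it. With the pack or fingers mid-mouth it stands near 1 rad, its edge rubbing on them. It drags a little on fingers drawn up; fingers 3 to 5 mm nearer the hinge than mid-well ease it.
- tray (a joint): How far the tray in the well has sunk, m: 0 top, 0.087 home on its hard stop (start 0 to 0.003). Sinks only when pushed with 4 to 7 N and stays where left. Tray and stop sit at an unknown height: at 0 the tray is 53 to 65 mm below the safe's top, so with the tray home the pack's top is 40 to 52 mm below it. Feel for the stop: there the push rises by 8 N/mm, the give of its rubber pad.
- meter: Bystander: black hand-held meter lying on its back, 150 x 75 x 32 mm.
- driver: Bystander: screwdriver, 170 mm long, lying on the bench.
- screwbox: Bystander: small grey divided screw box, 90 x 70 x 25 mm.
Not all that is in view belongs to the job. Leave any yellow look-alike of the pack alone.

How it is judged:
On the way, in this order (a step that is already met when the one before it is completed fails the run):
1. the pack holds the flap open, its foot more than 35 mm down in the safe (value of joint flap above 0.6 rad and z of pack in the frame of mouth below -0.035 m and horizontal distance between pack and mouth below 0.012 m), for 0.1 s.
2. the pack is pressed down until the tray is home, the flap held open (value of joint tray above 0.085 m and value of joint flap above 0.3 rad and horizontal distance between pack and mouth below 0.008 m), for 0.1 s.
At the end, for the whole second after the job is handed in: The tray is home (within 2 mm of its stop), the pack stands upright (within 0.12 rad) and at rest on it in the well (within 8 mm of its centre line, its top more than 38 mm below the safe's top), and the flap is shut (within 0.06 rad) (value of joint tray above 0.085 m and value of joint flap below 0.06 rad and horizontal distance between pack and mouth below 0.008 m and z of pack_top in the frame of mouth below -0.038 m and angle between pack's own z axis and vertical below 0.12 rad and linear speed of pack below 0.02 m/s); the robot touches nothing.
It fails at once if the pack is forced against the safe, its flap or its tray with more than 20 N (contact force between pack and safe above 20 N).
It fails at once if the robot presses on the safe or its flap with more than 20 N (contact force between any of the fingers, the arm and safe above 20 N).
It fails at once if the meter, the screwdriver or the screw box is moved by more than 30 mm (distance of any of meter, driver, screwbox from where it was at the start of the episode above 0.03 m).
It also fails if it takes over 67 s, if anything falls off the work surface, if the arm or the gripper's body presses on something with over 40 N, if the wrist force passes 120 N, or if a joint passes its speed limit or range.

## Working session

There is one attempt and no reset: what is moved stays moved. The work goes in short steps, Python scripts to look and compute and a shell command to move; the robot and the scene stay as the last step left them, time stands still between calls to the robot, and variables do not carry over. Pictures are saved under pics/ and viewed, and the job is handed in when it is done.

```bash
ls; mkdir -p pics
cat > h.py <<'E'
import numpy as np, cv2
from workcell import bot
from scipy.spatial.transform import Rotation as R
def obs():
    o=bot.get_obs(); return o
def save(n,im,s=1): cv2.imwrite(f'pics/{n}.png',cv2.cvtColor(im,cv2.COLOR_RGB2BGR))
E
python3 - <<'E'
from h import *
o=obs(); print(o)
for c in ('side','top','wrist'):
    k=bot.calibration(c); print(c,k)
    save(c+'0',bot.camera(c))
for c in ('side','top'):
    for n in ('pack','pack_top','stand','safe','mouth','flap_edge','meter','driver','screwbox'):
        try: print(c,n,[(round(d['score'],2),np.round(np.array(d['point'])*[640,400],1)) for d in bot.spot_point(c,n)])
        except Exception as e: print(c,n,e)
print(obs()['clock'])
E
```

```text
pics
{'clock': 0.0, 'joint_pos': array([1.32897365e+00, 2.41400003e-01, 3.74377395e-03, 1.33521511e+00,
       1.15528883e-05, 1.57078574e+00]), 'joint_vel': array([-0.00162859, -0.00034016,  0.00257271,  0.00062292, -0.00112176,
        0.0004057 ]), 'tau': array([ 9.17429752e-04, -3.72314894e+01,  2.52409601e+01,  1.69811439e-02,
       -1.59610890e-04, -8.59303327e-06]), 'eef_pos': array([0.11958233, 0.48484183, 0.23042691]), 'tool_rot': array([ 1.20611631e-01,  9.92699228e-01, -1.02923326e-03, -1.30880442e-04]), 'ft_force': array([-0.43000185, -1.70184314,  0.28241466]), 'ft_torque': array([-0.02360688,  0.05210988, -0.02315985]), 'grip_width': 0.08553605107958694}
side {'intrinsics': array([[463.60996446,   0.        , 316.65258981],
       [  0.        , 463.60996446, 196.87742465],
       [  0.        ,   0.        ,   1.        ]]), 'xyz': array([0.43076748, 0.69980068, 0.59479404]), 'attitude': array([-0.1032802 ,  0.8697715 , -0.48059529,  0.0431151 ])}
top {'intrinsics': array([[436.4297478 ,   0.        , 324.71310403],
       [  0.        , 436.4297478 , 205.45843464],
 
[... 1077 characters left out ...]
, array([310.3, 137.6]))]
side meter [(0.97, array([220.5, 250.1]))]
side driver [(0.76, array([411.3, 276.8])), (0.3, array([315.9, 203. ]))]
side screwbox [(0.67, array([419.2, 207.6]))]
top pack [(0.73, array([251.2, 165.5])), (0.47, array([248., 210.]))]
top pack_top [(0.8, array([242.8, 157.7])), (0.67, array([242.6, 202.4])), (0.67, array([302.5, 275.1]))]
top stand [(0.58, array([249.1, 208.9])), (0.2, array([402.1, 272.9]))]
top safe [(0.94, array([382.4, 193.3]))]
top mouth [(0.91, array([388.8, 173.2]))]
top flap_edge [(0.93, array([389.1, 168.2]))]
top meter [(0.84, array([304.2, 131.7]))]
top driver [(0.85, array([303.3, 273.1]))]
top screwbox [(0.73, array([401.9, 276. ]))]
1.05
```

View pics/side0.png

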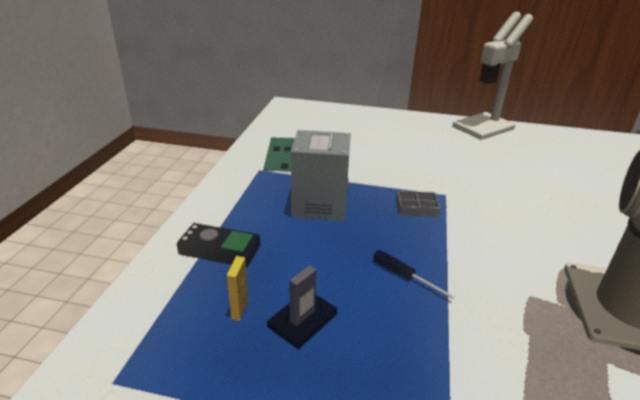

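View pics/top0.png

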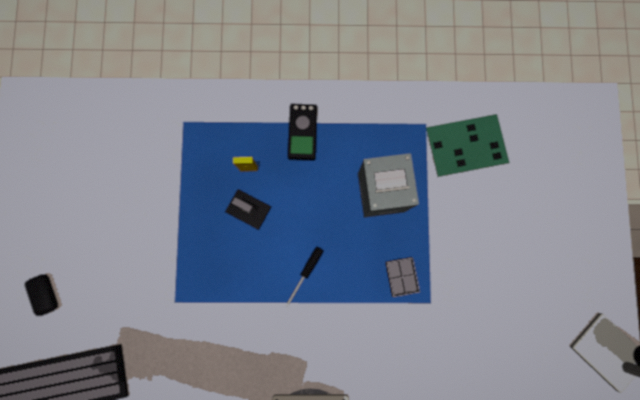

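View pics/wrist0.png

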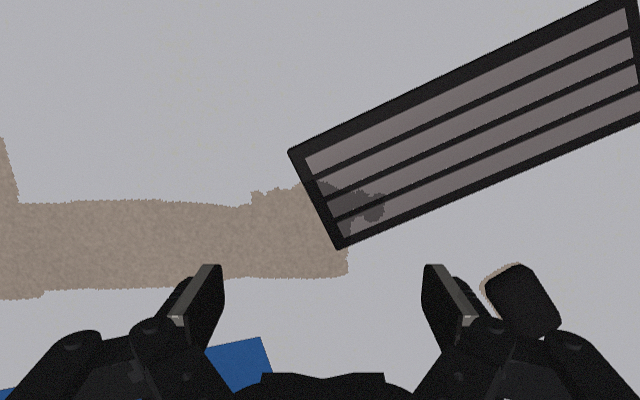

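```bash
cat >> h.py <<'E'
def campose(c,o=None):
    k=bot.calibration(c); K=k['intrinsics']
    if c=='wrist':
        T=np.eye(4);T[:3,:3]=R.from_quat(o['tool_rot']).as_matrix();T[:3,3]=o['eef_pos']
        M=T@k['tool_from_camera']; return K,M[:3,:3],M[:3,3]
    return K,R.from_quat(k['attitude']).as_matrix(),np.array(k['xyz'])
def ray(c,p,o=None):
    K,A,t=campose(c,o); d=A@np.linalg.solve(K,[p[0],p[1],1]); return t,d/np.linalg.norm(d)
def atz(c,p,z,o=None):
    t,d=ray(c,p,o); return t+d*(z-t[2])/d[2]
def tri(rs):
    A=np.zeros((3,3));b=np.zeros(3)
    for t,d in rs:
        P=np.eye(3)-np.outer(d,d);A+=P;b+=P@t
    x=np.linalg.solve(A,b); return x,[np.linalg.norm((np.eye(3)-np.outer(d,d))@(x-t)) for t,d in rs]
def proj(c,X,o=None):
    K,A,t=campose(c,o); p=(np.atleast_2d(X)-t)@A; p=p@K.T; return p[:,:2]/p[:,2:]
E
python3 - <<'E'
from h import *
print(campose('side')[1][:,2],campose('top')[1])
P={'pack':((303.2,320.4),(248,210)),'ptop':((300.2,276.5),(242.6,202.4)),'stand':((303.7,319.2),(249.1,208.9)),'mouth':((315.3,139.6),(388.8,173.2)),'edge':((310.3,137.6),(389.1,168.2)),'safe':((318,203.5),(382.4,193.3)),'yellow':((238.1,265.7),(242.8,157.7)),'meter':((220.5,250.1),(304.2,131.7)),'driver':((411.3,276.8),(303.3,273.1)),'box':((419.2,207.6),(401.9,276))}
for n,(a,b) in P.items():
    x,e=tri([ray('side',a),ray('top',b)]); print(n,x.round(4),np.round(e,4))
print(atz('top',(242.6,202.4),.104),atz('top',(388.8,173.2),.165),atz('top',(389.1,168.2),.165))
# safe corner quads
for p in [(363,160),(408,154),(417,205),(371,210),(375,171),(404,168),(407,190),(377,193)]: print(p,atz('top',p,.165).round(4))
for p in [(233,199),(252,205),(249,213),(230,207)]: print(p,atz('top',p,.104).round(4))
for p in [(241,190),(271,210),(257,229),(225,210)]: print(p,atz('top',p,.016).round(4))
for c in ('side','top'):
  im=cv2.imread(f'pics/{c}0.png')
  if c=='top': a=im[140:240,210:430]
  else: a=im[120:340,220:360]
  f=3.5 if c=='top' else 2.7
  cv2.imwrite(f'pics/{c}0z.png',cv2.resize(a,None,fx=f,fy=f,interpolation=cv2.INTER_CUBIC))
E
```

```text
[ 0.17427252 -0.82711029 -0.53433852] [[ 0.0048557  -0.99173912  0.12817932]
 [-0.99987196 -0.0067695  -0.01449924]
 [ 0.01524717 -0.12809251 -0.99164501]]
pack [0.5592 0.1674 0.0022] [0.0007 0.0007]
ptop [0.566  0.1655 0.0972] [0.0002 0.0002]
stand [0.5606 0.1644 0.0021] [0.0008 0.0008]
mouth [ 0.6238 -0.1782  0.1709] [0.0015 0.0015]
edge [ 0.6348 -0.1785  0.174 ] [0.0014 0.0014]
safe [ 0.6097 -0.1873  0.0038] [0.0043 0.0043]
yellow [0.6725 0.1671 0.099 ] [0.0033 0.0033]
meter [ 0.7718  0.0214 -0.0029] [0.0021 0.0021]
driver [0.3918 0.0199 0.0088] [0.0032 0.0032]
box [ 0.3855 -0.2362  0.0006] [0.003 0.003]
[0.56482733 0.16427015 0.104     ] [ 0.62651876 -0.17898696  0.165     ] [ 0.63822391 -0.17984182  0.165     ]
(363, 160) [ 0.657  -0.1199  0.165 ]
(408, 154) [ 0.672  -0.2241  0.165 ]
(417, 205) [ 0.5534 -0.2423  0.165 ]
(371, 210) [ 0.5412 -0.1373  0.165 ]
(375, 171) [ 0.6314 -0.1473  0.165 ]
(404, 168) [ 0.639  -0.2142  0.165 ]
(407, 190) [ 0.5878 -0.2201  0.165 ]
(377, 193) [ 0.5803 -0.1514  0.165 ]
(233, 199) [0.5729 0.1875 0.104 ]
(252, 205) [0.5587 0.1416 0.104 ]
(249, 213) [0.5393 0.1482 0.104 ]
(230, 207) [0.5535 0.1941 0.104 ]
(241, 190) [0.6094 0.1848 0.016 ]
(271, 210) [0.5573 0.1053 0.016 ]
(257, 229) [0.5075 0.1405 0.016 ]
(225, 210) [0.5565 0.2247 0.016 ]
```

View pics/top0z.png

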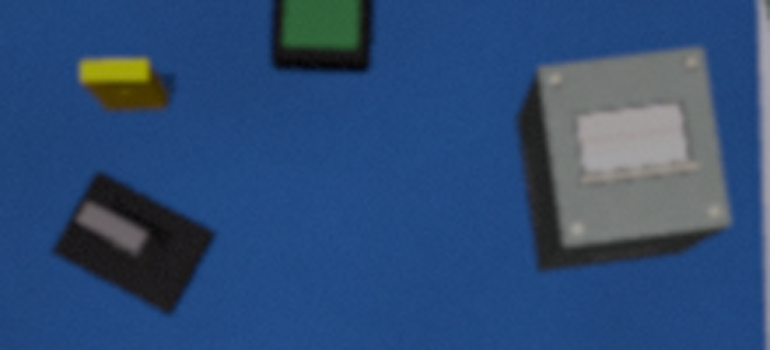

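View pics/side0z.png

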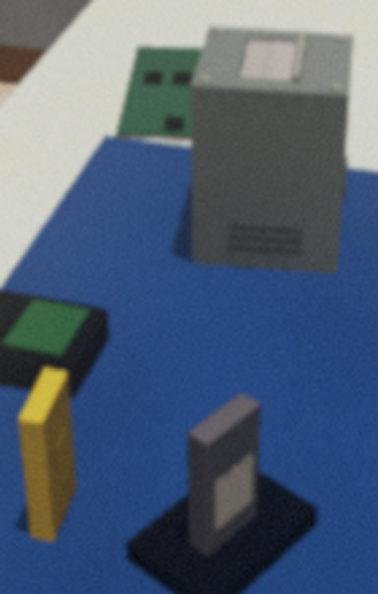

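```bash
cat >> h.py <<'E'
def plan(target,yaw=None,o=None):
    """shift in tool axes (m) and turn (units of 120deg) to bring TCP to target with tool-y at angle yaw (deg)"""
    o=o or obs(); M=R.from_quat(o['tool_rot']).as_matrix()
    s=M.T@(np.array(target)-o['eef_pos']); t=0
    y=np.degrees(np.arctan2(M[1,1],M[0,1]))
    if yaw is not None: t=-(((yaw-y)+180)%360-180)
    print('tcp',o['eef_pos'].round(4),'tooly deg',round(y,2),'shift',s.round(4),'turn',round(t/120,4),'F',o['ft_force'].round(2),'grip',round(o['grip_width'],4),'t',round(o['clock'],2),'zaxis',M[:,2].round(4))
E
python3 - <<'E'
from h import *
plan([.565,.165,.225],-28.7)
E
```

```text
tcp [0.1197 0.4855 0.2313] tooly deg 76.15 shift [-0.5091 -0.2045  0.0063] turn 0.8737 F [-0.01  0.73  0.45] grip 0.0853 t 1.05 zaxis [ 0.  0. -1.]
```

```bash
python3 -m inch '[[-0.509,-0.2045,0.006,0.874,0],[-0.509,-0.2045,0.006,0.874,0],[-0.509,-0.2045,0.006,0.874,0],[-0.509,-0.2045,0.006,0.874,0],[-0.509,-0.2045,0.006,0.874,0],[-0.509,-0.2045,0.006,0.874,0],[-0.509,-0.2045,0.006,0.874,0],[-0.509,-0.2045,0.006,0.874,0],[-0.509,-0.2045,0.006,0.874,0],[-0.509,-0.2045,0.006,0.874,0]]'
python3 - <<'E'
from h import *
o=obs(); im=bot.camera('wrist'); save('w1',im)
plan([.565,.165,.225],-28.7)
print([(round(d['score'],2),np.array(d['point'])*[640,400]) for d in bot.spot_point('wrist','pack_top')])
print(proj('wrist',[[.565,.165,.104],[.56,.166,0.016]],o))
E
```

```text
clock: 2.3
eef_pos: [0.5675, 0.1622, 0.2242]
tool_rot: [0.863, 0.505, -0.0, 0.0]
ft_force: [0.3, 1.7, -0.0]
grip_width: 0.0852
tcp [0.5663 0.1633 0.2244] tooly deg -29.36 shift [ 0.0009 -0.0019 -0.0006] turn -0.0055 F [-0.61  0.59 -0.29] grip 0.0853 t 2.35 zaxis [-9.e-04 -2.e-04 -1.e+00]
[(0.86, array([435.328, 121.8  ])), (0.72, array([315.712, 170.2  ]))]
[[316.98190686 191.72088195]
 [313.67997826 169.73504504]]
```

View pics/w1.png

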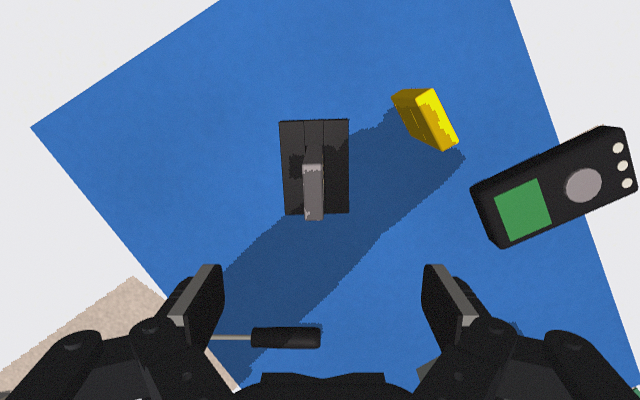

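Run:
```python
import cv2
im=cv2.imread('pics/w1.png')
cv2.imwrite('pics/w1z.png',cv2.resize(im[105:235,250:380],None,fx=4.5,fy=4.5,interpolation=cv2.INTER_CUBIC))
```

```text
(no output)
```

View pics/w1z.png

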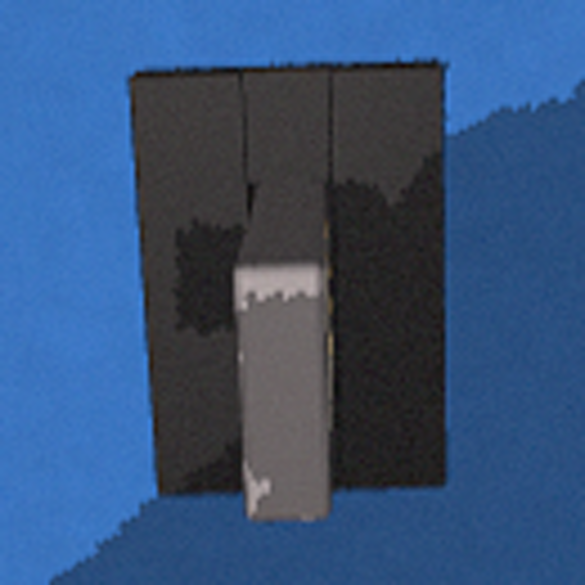

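Run:
```python
from h import *
o=obs()
f=lambda p:(250+p[0]/4.5,105+p[1]/4.5)
C=[atz('wrist',f(p),.104,o) for p in [(235,263),(320,265),(330,517),(247,517)]]
C=np.array(C);print(C.round(4),C.mean(0))
for a,b in((0,1),(3,2),(0,3),(1,2)): d=C[b]-C[a];print(np.linalg.norm(d),np.degrees(np.arctan2(d[1],d[0])))
S=np.array([atz('wrist',f(p),.016,o) for p in [(130,75),(445,65),(445,487),(158,494)]]);print(S.round(4))
for a,b in((0,1),(3,2),(0,3),(1,2)): d=S[b]-S[a];print(np.linalg.norm(d),np.degrees(np.arctan2(d[1],d[0])))
c=C.mean(0)
im=cv2.imread('pics/top0.png')
x,e=tri([ray('wrist',f((283,390)),o),ray('side',(300.2,276.5)),ray('top',(242.6,202.4))]);print(x,e)
plan([c[0],c[1],.2],-30)
```

```text
[[0.5639 0.1924 0.104 ]
 [0.5767 0.185  0.104 ]
 [0.5557 0.1432 0.104 ]
 [0.5424 0.1505 0.104 ]] [0.55967021 0.16776157 0.104     ]
0.014743175183958034 -30.234006478187
0.015164242234746116 -28.85109414604956
0.04708393939864291 -117.24558328982577
0.0467422102274793 -116.71215999829887
[[0.5513 0.2275 0.016 ]
 [0.6138 0.1955 0.016 ]
 [0.5677 0.1071 0.016 ]
 [0.5059 0.1391 0.016 ]]
0.07020257299942895 -27.102247120491487
0.06959063133416757 -27.368369907746395
0.09938009351515996 -117.18563356237189
0.09970609223672386 -117.53744671238175
[0.56346164 0.16674448 0.09975016] [np.float64(0.0041918026173041675), np.float64(0.002406092044037854), np.float64(0.002599844997771087)]
tcp [0.5655 0.1641 0.2247] tooly deg -28.83 shift [ 0.0004 -0.0069  0.0247] turn 0.0097 F [-0.16  0.46  0.54] grip 0.0852 t 2.4 zaxis [-9.e-04 -1.e-04 -1.e+00]
```

```bash
python3 -m inch '[[0.0,-0.0065,0.03,-0.013,0],[0.0,-0.0065,0.03,-0.013,0],[0.0,-0.0065,0.03,-0.013,0],[0.0,-0.0065,0.03,-0.013,0]]'
python3 - <<'E'
from h import *
o=obs(); im=bot.camera('wrist'); save('w2',im); print(o['joint_vel'].round(3))
import pickle; pickle.dump(o,open('o2.pkl','wb'))
plan([.5597,.1677,.19],-27.2,o)
plan([.5597,.1677,.19],-27.2)
print(proj('wrist',[[.5597,.1677,.104]],o))
cv2.imwrite('pics/w2z.png',cv2.resize(cv2.cvtColor(im[105:255,240:390],cv2.COLOR_RGB2BGR),None,fx=4,fy=4,interpolation=cv2.INTER_CUBIC))
E
```

```text
clock: 2.9
eef_pos: [0.56, 0.1686, 0.1968]
tool_rot: [0.853, 0.522, 0.001, 0.0]
ft_force: [-0.4, 0.0, -0.1]
grip_width: 0.0853
[-0.004  0.001 -0.002 -0.005  0.     0.001]
tcp [0.56   0.1686 0.1968] tooly deg -27.13 shift [-0.0009  0.0002  0.0068] turn 0.0006 F [-0.43  0.03 -0.11] grip 0.0853 t 2.9 zaxis [ 2.4e-03  7.0e-04 -1.0e+00]
tcp [0.5599 0.1685 0.1966] tooly deg -27.14 shift [-0.0008  0.0002  0.0066] turn 0.0005 F [0.7  0.08 0.56] grip 0.0853 t 2.95 zaxis [ 2.3e-03  6.0e-04 -1.0e+00]
[[321.31286642 205.31895645]]
```

View pics/w2z.png

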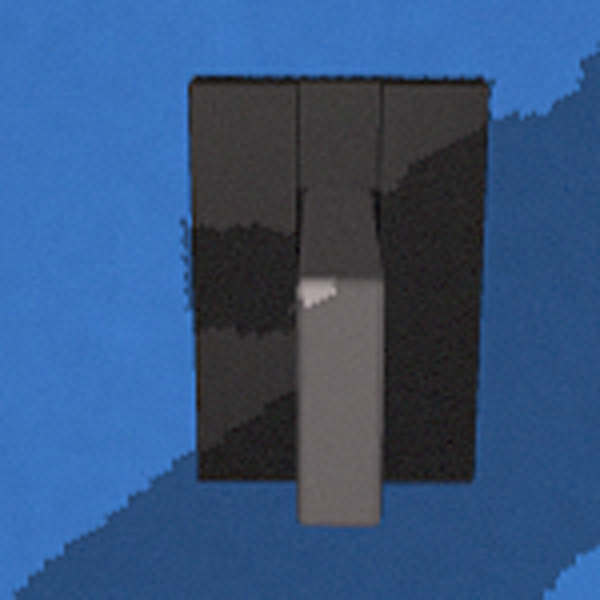

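```bash
python3 -m inch '[[-0.0008,0.001,0.055,0,0],[-0.0008,0.001,0.1,0,0],[-0.0008,0.001,0.1216,0,0],[-0.0008,0.001,0.1216,0,0.35],[-0.0008,0.001,0.1216,0,0.35],[-0.0008,0.001,0.1216,0,0.35]]'
python3 - <<'E'
from h import *
o=obs(); im=bot.camera('wrist'); save('w3',im); print(o['joint_vel'].round(3))
plan([.5597,.1677,.075],-27.2,o)
E
```

```text
clock: 3.7
eef_pos: [0.5612, 0.1674, 0.0756]
tool_rot: [0.853, 0.521, 0.002, 0.0]
ft_force: [0.3, 0.9, -0.6]
grip_width: 0.0553
[ 0.001  0.001 -0.007 -0.004 -0.001 -0.001]
tcp [0.5612 0.1674 0.0756] tooly deg -27.17 shift [-0.0004 -0.0015  0.0006] turn 0.0003 F [ 0.28  0.89 -0.55] grip 0.0553 t 3.7 zaxis [ 0.0035  0.001  -1.    ]
```

View pics/w3.png

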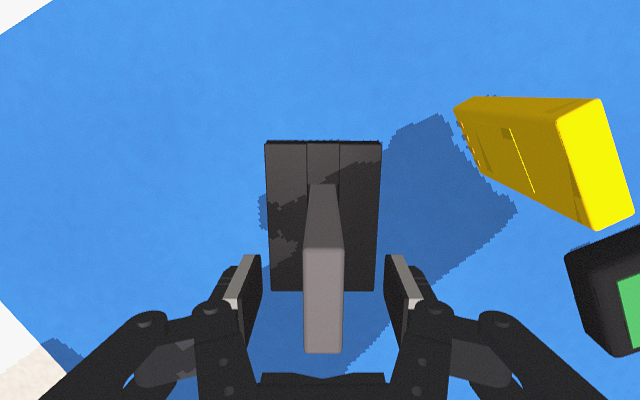

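```bash
python3 -m inch '[[0,0.0004,0,0,1],[0,0.0004,0,0,1],[0,0.0004,0,0,1],[0,0.0004,0,0,1],[0,0.0004,0,0,1],[0,0.0004,0,0,1]]'
python3 - <<'E'
from h import *
o=obs(); im=bot.camera('wrist'); save('w4',im);save('s4',bot.camera('side'))
plan([.5597,.1677,.28],-27.2,o)
E
```

```text
clock: 4.5
eef_pos: [0.5606, 0.1669, 0.0742]
tool_rot: [0.853, 0.521, 0.001, 0.0]
ft_force: [0.4, -0.2, 4.0]
grip_width: 0.015
tcp [0.5606 0.1669 0.0742] tooly deg -27.17 shift [ 0.0005 -0.001  -0.2058] turn 0.0002 F [ 0.37 -0.22  3.99] grip 0.015 t 4.5 zaxis [ 1.1e-03  2.0e-04 -1.0e+00]
```

View pics/w4.png

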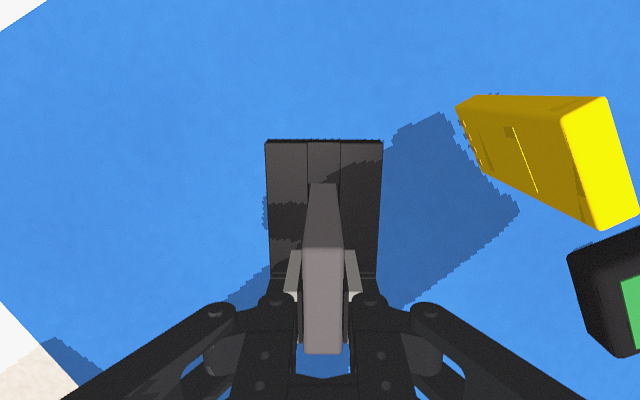

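View pics/s4.png

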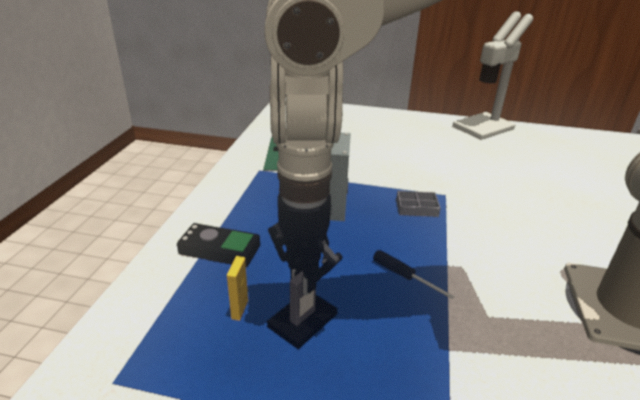

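```bash
python3 -m inch '[[0,0,-0.03,0,1],[0,0,-0.09,0,1],[0,0,-0.15,0,1],[0,0,-0.21,0,1],[0,0,-0.225,0,1],[0,0,-0.225,0,1]]'
python3 - <<'E'
from h import *
o=obs()
u=np.array([-np.sin(np.radians(8.2)),np.cos(np.radians(8.2))])
t=np.array([.6185,-.179])-.085*u; print(t)
plan([*t,.30],8.2,o)
E
```

```text
clock: 5.35
eef_pos: [0.5602, 0.167, 0.2989]
tool_rot: [0.853, 0.521, 0.0, -0.0]
ft_force: [0.3, -0.4, -2.6]
grip_width: 0.0155
[ 0.63062346 -0.26313098]
tcp [0.5602 0.167  0.2989] tooly deg -27.17 shift [-0.3505  0.259  -0.0012] turn -0.2947 F [ 0.31 -0.42 -2.58] grip 0.0155 t 5.35 zaxis [ 4.e-04  3.e-04 -1.e+00]
```

```bash
python3 -m inch '[[-0.04,0.03,0,-0.04,1],[-0.09,0.066,0,-0.08,1],[-0.14,0.103,0,-0.12,1],[-0.19,0.14,0,-0.16,1],[-0.24,0.177,0,-0.2,1],[-0.29,0.214,0,-0.24,1],[-0.33,0.244,0,-0.28,1],[-0.3505,0.259,0,-0.2947,1],[-0.3505,0.259,0,-0.2947,1],[-0.3505,0.259,0,-0.2947,1]]'
python3 - <<'E'
from h import *
import pickle
o=obs(); im=bot.camera('wrist'); save('w5',im); print(o['joint_vel'].round(3))
pickle.dump(o,open('o5.pkl','wb'))
plan([.6306,-.2631,.30],8.2,o)
for n in('mouth','flap_edge'): print(n,[(round(d['score'],2),np.array(d['point'])*[640,400]) for d in bot.spot_point('wrist',n)])
E
```

```text
clock: 6.6
eef_pos: [0.6299, -0.2625, 0.2962]
tool_rot: [0.655, 0.756, -0.0, -0.002]
ft_force: [0.4, -0.1, -2.5]
grip_width: 0.015
[ 0.021 -0.024  0.006  0.001 -0.001 -0.002]
tcp [ 0.6299 -0.2625  0.2962] tooly deg 8.19 shift [-0.0007  0.0006 -0.0038] turn -0.0001 F [ 0.37 -0.09 -2.49] grip 0.015 t 6.6 zaxis [-0.0041  0.0023 -1.    ]
mouth [(0.76, array([321.28,  87.2 ]))]
flap_edge [(0.57, array([344.384,  83.72 ]))]
```

View pics/w5.png

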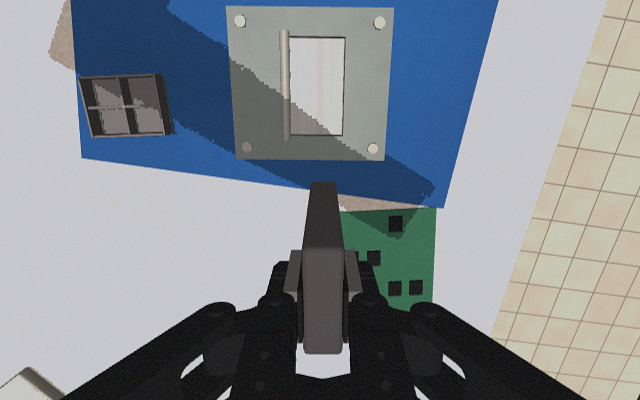

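Run:
```python
import cv2
im=cv2.imread('pics/w5.png')
cv2.imwrite('pics/w5z.png',cv2.resize(im[0:170,215:405],None,fx=4,fy=3.5,interpolation=cv2.INTER_CUBIC))
```

```text
(no output)
```

View pics/w5z.png

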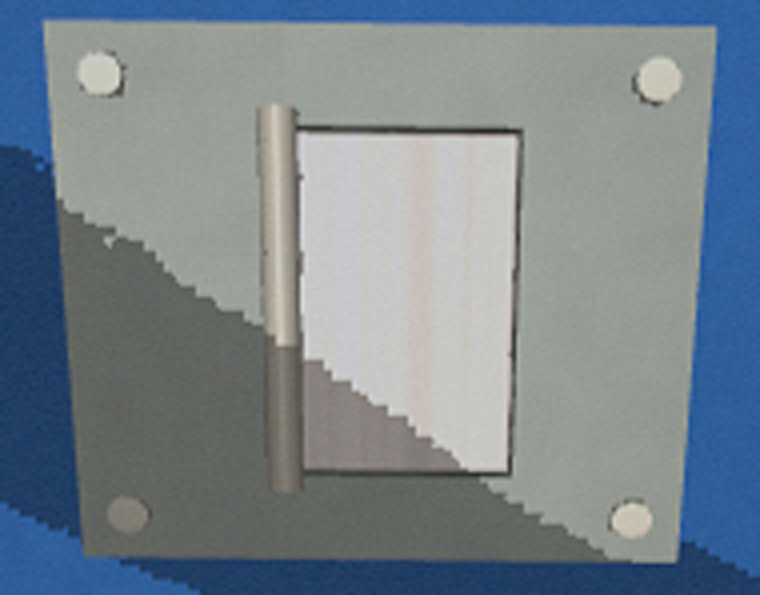

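Run:
```python
from h import *
import pickle
from scipy.optimize import least_squares
o=pickle.load(open('o5.pkl','rb'))
L=np.array([[-60,55],[60,55],[60,-55],[-60,-55],[26,36],[26,-36]])/1000
Z=np.array([(43,20),(717,27),(679,563),(84,556),(523,129),(511,474)])/[4,3.5]+[215,0]
T=np.array([(541,68),(703,48),(731,226),(566,248)])/3.5+[210,140]
T4=T[[0,1,2,3]]  # TL,TR,BR,BL -> [60,55],[60,-55],[-60,-55],[-60,55]
LT=np.array([[60,55],[60,-55],[-60,-55],[-60,55]])/1000
S=np.array([(208,28),(353,37),(343,97),(192,85)])/2.7+[220,120]
# side view looks toward -y: image right = -x
LS=np.array([[60,-55],[-60,-55],[-60,55],[60,55]])/1000
def W(p,L):
    x,y,a,z=p;c,s=np.cos(a),np.sin(a)
    return np.c_[x+c*L[:,0]-s*L[:,1],y+s*L[:,0]+c*L[:,1],np.full(len(L),z)]
p0=[.606,-.18,.14,.165]
def rep(sets,fixz=False):
    def f(p):
        p=np.array(p)
        if fixz:p=np.r_[p[:3],.165]
        return np.concatenate([(proj(c,W(p,l),o)-q).ravel() for c,l,q in sets])
    r=least_squares(f,p0); p=r.x
    m=W(p,np.array([[.01,0]]))[0]
    print([s[0] for s in sets],'fixz',fixz,p.round(4),'deg',np.degrees(p[2]).round(2),'mouth',m.round(4),'rms',np.sqrt(np.mean(r.fun**2)).round(2));return r
w=('wrist',L,Z);t=('top',LT,T4);s=('side',LS,S)
rep([w],True);rep([w]);rep([t],True);rep([s],True);rep([w,t,s]);rep([w,t]);rep([t,s])
```

```text
['wrist'] fixz True [ 0.6091 -0.1846  0.1317  0.165 ] deg 7.55 mouth [ 0.6191 -0.1833  0.165 ] rms 0.33
['wrist'] fixz False [ 0.6091 -0.1846  0.1317  0.165 ] deg 7.55 mouth [ 0.6191 -0.1833  0.165 ] rms 0.33
['top'] fixz True [ 0.6062 -0.1849  0.1336  0.165 ] deg 7.65 mouth [ 0.6161 -0.1836  0.165 ] rms 0.27
['side'] fixz True [ 0.6092 -0.1809  0.116   0.165 ] deg 6.64 mouth [ 0.6192 -0.1797  0.165 ] rms 0.73
['wrist', 'top', 'side'] fixz False [ 0.609  -0.1845  0.1309  0.1638] deg 7.5 mouth [ 0.6189 -0.1832  0.1638] rms 0.7
['wrist', 'top'] fixz False [ 0.6089 -0.1846  0.1318  0.1645] deg 7.55 mouth [ 0.6189 -0.1833  0.1645] rms 0.63
['top', 'side'] fixz False [ 0.6086 -0.1854  0.1264  0.1623] deg 7.24 mouth [ 0.6185 -0.1841  0.1623] rms 0.76
```

Run:
```python
import cv2
im=cv2.imread('pics/w5.png')
cv2.imwrite('pics/w5p.png',cv2.convertScaleAbs(cv2.resize(im[170:370,270:375],None,fx=5,fy=3,interpolation=cv2.INTER_CUBIC),alpha=1.8))
```

```text
(no output)
```

View pics/w5p.png

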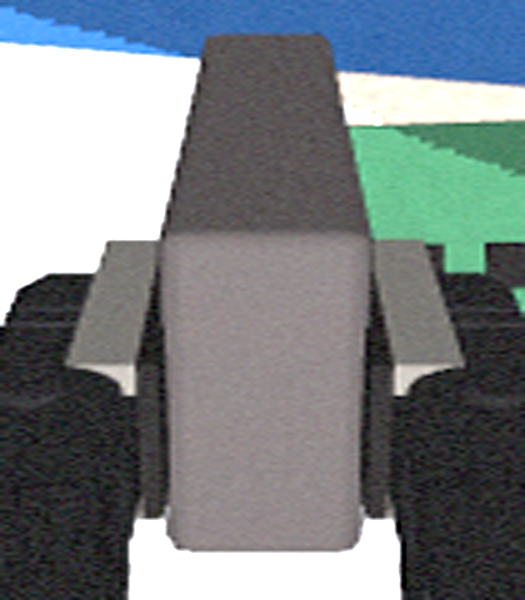

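```bash
cat > fitp.py <<'E'
from h import *
from scipy.optimize import least_squares
k=bot.calibration('wrist');K=k['intrinsics'];Tc=np.linalg.inv(k['tool_from_camera'])
L=np.array([[24,-8,0],[24,8,0],[-24,8,0],[-24,-8,0],[24,-8,100],[24,8,100]])/1000
def pj(p,L=L):
    X=R.from_euler('xyz',p[3:]).apply(L)+p[:3]
    X=X@Tc[:3,:3].T+Tc[:3,3];u=X@K.T;return u[:,:2]/u[:,2:]
def fit(Z):
    r=least_squares(lambda p:np.r_[(pj(p)-Z).ravel(), (p[3:]/.03)],[0,0,-.03,0,0,0])
    print('pack top in tool',r.x[:3].round(4),'tilt deg',np.degrees(r.x[3:]).round(2),'rms',np.sqrt(np.mean(r.fun**2)).round(2)); print((pj(r.x)-Z).round(1).tolist())
    return r.x
E
python3 - <<'E'
from fitp import *
Z=np.array([(163,237),(371,237),(361,549),(171,549),(207,37),(327,37)])/[5,3]+[270,170]
p=fit(Z)
Z4=Z
import pickle
o=pickle.load(open('o5.pkl','rb'))
M=R.from_quat(o['tool_rot']).as_matrix()
print('pack top world',M@p[:3]+o['eef_pos'])
q=p.copy()
foot=R.from_euler('xyz',p[3:]).apply([0,0,.1])+p[:3]
print('foot tool',foot,'foot world',M@foot+o['eef_pos'], 'pack x axis yaw', np.degrees(np.arctan2(*(M@R.from_euler('xyz',p[3:]).apply([0,1,0]))[[1,0]])))
E
```

```text
pack top in tool [-0.0037  0.0006 -0.0251] tilt deg [-0.17  0.01  0.09] rms 0.16
[[-0.4, 0.0], [0.4, 0.1], [0.0, -0.0], [-0.0, -0.1], [-0.2, 0.0], [0.2, 0.1]]
pack top world [ 0.63113392 -0.26613491  0.32125319]
foot tool [-0.00370642  0.00092325  0.07494731] foot world [ 0.6310171 -0.2658372  0.2212537] pack x axis yaw 8.101363076101107
```

Run:
```python
from fitp import *
M=np.array(k['tool_from_camera'])
def tz(p,z):
    d=M[:3,:3]@np.linalg.solve(K,[p[0],p[1],1]);t=M[:3,3];return t+d*(z-t[2])/d[2]
Z=np.array([(163,237),(371,237),(361,549),(171,549),(207,37),(327,37)])/[5,3]+[270,170]
for z in(-.03,-.0298):
    P=np.array([tz(q,z) for q in Z[:4]]);print(P.round(4),P.mean(0).round(4))
print([tz(q,.070).round(4) for q in Z[4:]])
# joint fit with free dims, z fixed
def res(v):
    x,y,wx,wy,t=v
    L=np.array([[wx,-wy,0],[wx,wy,0],[-wx,wy,0],[-wx,-wy,0],[wx,-wy,.1],[wx,wy,.1]])
    return (pj([x,y,-.030,t,0,0],L)-Z).ravel()
r=least_squares(res,[0,0,.024,.008,0]);print(r.x,np.sqrt(np.mean(r.fun**2)))
# w2
import pickle
o=pickle.load(open('o2.pkl','rb'))
Z2=np.array([(299,279),(383,279),(381,524),(298,524)])/4+[240,105]
P=np.array([tz(q,o['eef_pos'][2]*-1*-1-.104) for q in Z2]);P=np.array([atz('wrist',q,.104,o) for q in Z2]);print('w2 pack',P.mean(0), np.linalg.norm(P[0]-P[1]),np.linalg.norm(P[0]-P[3]))
# stand in w2
S=np.array([(190,83),(489,83),(474,480),(199,480)])/4+[240,105]
P=np.array([atz('wrist',q,.016,o) for q in S]);print('w2 stand',P.mean(0),np.linalg.norm(P[0]-P[1]),np.linalg.norm(P[0]-P[3]))
# top cam
T=np.array([(98,172),(213,235),(171,313),(54,252)])/3.5+[210,140]
P=np.array([atz('top',q,.016) for q in T]);print('top stand',P.mean(0),np.linalg.norm(P[0]-P[1]),np.linalg.norm(P[1]-P[2]))
Tp=np.array([(86,200),(149,234),(138,256),(75,222)])/3.5+[210,140]
P=np.array([atz('top',q,.104) for q in Tp]);print('top pack',P.mean(0),np.linalg.norm(P[0]-P[1]),np.linalg.norm(P[1]-P[2]))
```

```text
[[ 0.0227 -0.0069 -0.03  ]
 [ 0.0227  0.0082 -0.03  ]
 [-0.0234  0.0082 -0.03  ]
 [-0.0234 -0.0071 -0.03  ]] [-0.0004  0.0006 -0.03  ]
[[ 0.0226 -0.0069 -0.0298]
 [ 0.0226  0.0082 -0.0298]
 [-0.0236  0.0082 -0.0298]
 [-0.0235 -0.0071 -0.0298]] [-0.0005  0.0006 -0.0298]
[array([ 0.0216, -0.0067,  0.07  ]), array([0.0216, 0.0087, 0.07  ])]
[-0.00049561  0.00061656  0.02287623  0.00760408 -0.00338341] 0.571182877546372
w2 pack [0.56116391 0.16568374 0.104     ] 0.014805414669232712 0.04681072694808952
w2 stand [0.56139559 0.16550629 0.016     ] 0.06930130641562195 0.09868921022694131
top stand [0.55851566 0.16440117 0.016     ] 0.09864767394151076 0.06548860686391016
top pack [0.55819052 0.16553609 0.104     ] 0.04962340105145819 0.016814530782208216
```

Run:
```python
from h import *
plan([.6187,-.1824,.262],7.5)
```

```text
tcp [ 0.6304 -0.2618  0.2984] tooly deg 8.29 shift [ 0.0802 -0.0002  0.0365] turn 0.0065 F [-0.28  0.07 -2.3 ] grip 0.0152 t 6.75 zaxis [-9.e-04  6.e-04 -1.e+00]
```

Run:
```python
from h import *
import pickle
o=obs(); im=bot.camera('wrist'); save('w6',im); pickle.dump(o,open('o6.pkl','wb')); print(o['eef_pos'],o['joint_vel'].round(3))
a=cv2.cvtColor(cv2.imread('pics/w5.png'),cv2.COLOR_BGR2GRAY)[0:165,215:405].astype(np.float32);b=cv2.cvtColor(im,cv2.COLOR_RGB2GRAY)[0:165,215:405].astype(np.float32)
print(cv2.phaseCorrelate(a,b,cv2.createHanningWindow(a.shape[::-1],cv2.CV_32F)))
from scipy.optimize import least_squares
L=np.array([[-60,55],[60,55],[60,-55],[-60,-55],[26,36],[26,-36]])/1000
Z=np.array([(43,20),(717,27),(679,563),(84,556),(523,129),(511,474)])/[4,3.5]+[215,0]
d=cv2.phaseCorrelate(a,b,cv2.createHanningWindow(a.shape[::-1],cv2.CV_32F))[0]
def W(p,L):
    x,y,t=p;c,s=np.cos(t),np.sin(t)
    return np.c_[x+c*L[:,0]-s*L[:,1],y+s*L[:,0]+c*L[:,1],np.full(len(L),.165)]
r=least_squares(lambda p:(proj('wrist',W(p,L),o)-Z-d).ravel(),[.609,-.18,.13])
print(W(r.x,np.array([[.01,0]])),np.degrees(r.x[2]),np.sqrt(np.mean(r.fun**2)))
plan([.6187,-.1824,.262],7.5)
```

```text
[ 0.63044788 -0.26179063  0.29841248] [ 0.002 -0.009  0.01   0.002 -0.004 -0.001]
((-0.8481308524664826, 0.5171707332354885), 0.7760723948478698)
[[ 0.61932481 -0.18320184  0.165     ]] 7.619231684126477 0.6229616253106667
tcp [ 0.6306 -0.2619  0.2988] tooly deg 8.29 shift [ 0.0803 -0.0003  0.0368] turn 0.0066 F [ 0.89 -0.03 -1.97] grip 0.0153 t 6.8 zaxis [-2.e-04  2.e-04 -1.e+00]
```

Settled view agrees within 0.3 mm. Moving over the mouth.

```bash
python3 -m inch '[[0.03,0,0,0.003,1],[0.06,0,0,0.0065,1],[0.0803,-0.0003,0.01,0.0065,1],[0.0803,-0.0003,0.03,0.0065,1],[0.0803,-0.0003,0.0368,0.0065,1],[0.0803,-0.0003,0.0368,0.0065,1],[0.0803,-0.0003,0.0368,0.0065,1]]'
python3 - <<'E'
from h import *
o=obs(); save('w7',bot.camera('wrist')); im=bot.camera('side'); cv2.imwrite('pics/s7.png',cv2.resize(cv2.cvtColor(im[60:240,230:420],cv2.COLOR_RGB2BGR),None,fx=3.2,fy=3.2,interpolation=cv2.INTER_CUBIC))
plan([.6187,-.1824,.262],7.5,o)
E
```

```text
clock: 7.68
eef_pos: [0.6191, -0.1841, 0.2628]
tool_rot: [0.66, 0.751, 0.0, 0.001]
ft_force: [-0.5, -0.4, -3.0]
grip_width: 0.015
tcp [ 0.6191 -0.1841  0.2628] tooly deg 7.39 shift [ 0.0018 -0.0002  0.0008] turn -0.0009 F [-0.49 -0.44 -3.04] grip 0.015 t 7.67 zaxis [ 1.4e-03 -4.0e-04 -1.0e+00]
```

View pics/w7.png

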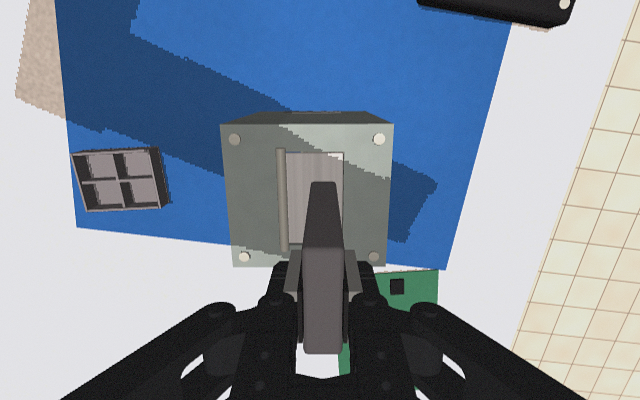

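View pics/s7.png

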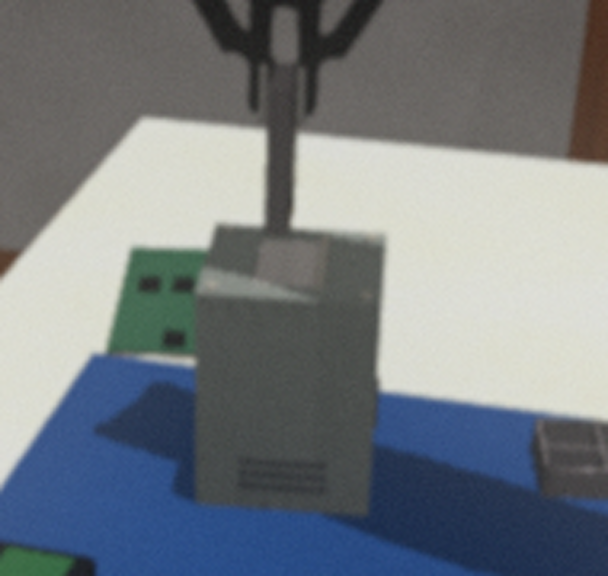

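Run:
```python
import cv2
im=cv2.imread('pics/w7.png')
cv2.imwrite('pics/w7z.png',cv2.resize(im[105:285,205:405],None,fx=4,fy=3.3,interpolation=cv2.INTER_CUBIC))
```

```text
(no output)
```

View pics/w7z.png

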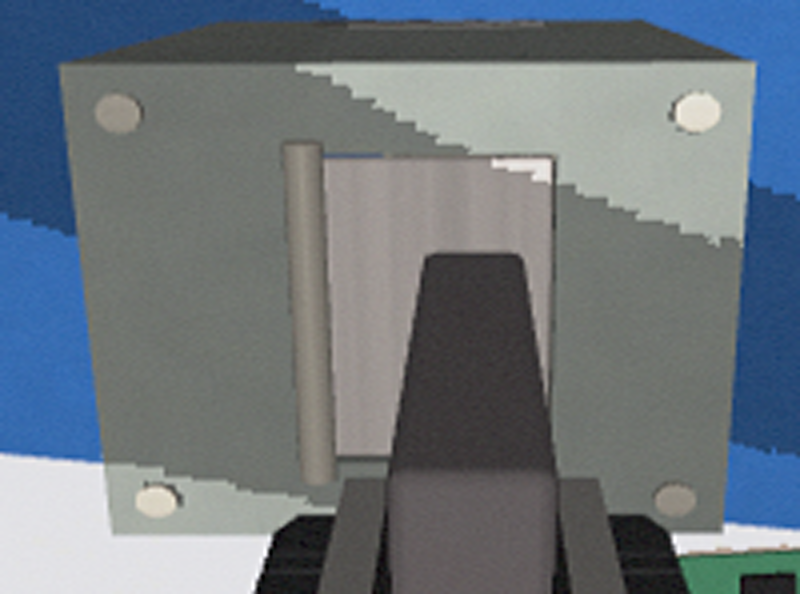

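Run:
```python
from h import *
from scipy.optimize import least_squares
o=obs();print(o['eef_pos'],o['joint_vel'].round(3))
g=np.array([4,3.3]);off=[205,105]
L=np.array([[-60,55],[60,55],[60,-55],[-60,-55],[26,36]])/1000
Z=np.array([(60,63),(756,62),(721,533),(112,533),(555,157)])/g+off
def W(p,L,z=.165):
    x,y,t=p[:3];c,s=np.cos(t),np.sin(t)
    return np.c_[x+c*L[:,0]-s*L[:,1],y+s*L[:,0]+c*L[:,1],np.full(len(L),p[3] if len(p)>3 else z)]
for p0 in([.609,-.18,.13],[.609,-.18,.13,.165]):
    r=least_squares(lambda p:(proj('wrist',W(p,L),o)-Z).ravel(),p0)
    m=W(r.x,np.array([[.01,0]]))[0];print('mouth',m,r.x,np.degrees(r.x[2]),np.sqrt(np.mean(r.fun**2)))
fz=o['eef_pos'][2]-.070
E=[atz('wrist',np.array(q)/g+off,fz,o) for q in((424,256),(521,256))];print(E)
e=(E[0]+E[1])/2; t=r.x[2]; ax=np.array([np.cos(t),np.sin(t)]); ay=np.array([-ax[1],ax[0]])
c=e[:2]-.0235*ay; v=c-m[:2]; print('foot centre rel mouth, safe x,y:',v@ax,v@ay, 'width',np.linalg.norm(E[1]-E[0]))
plan([.6187,-.1824,.262],7.5,o)
```

```text
[ 0.61914606 -0.18425351  0.2627573 ] [ 0.     0.003 -0.004 -0.     0.001 -0.   ]
mouth [ 0.61893065 -0.18356081  0.165     ] [ 0.60901333 -0.18484414  0.12868765] 7.373259352653238 0.45962059965304386
mouth [ 0.61893892 -0.18376899  0.16406578] [ 0.60902154 -0.18505175  0.12863007  0.16406578] 7.3699603349258975 0.37364622914719436
[array([ 0.60957362, -0.16389071,  0.1927573 ]), array([ 0.62499883, -0.16191288,  0.1927573 ])]
foot centre rel mouth, safe x,y: 0.0010377107206831723 -0.0025931969289598954 width 0.015551495129023148
tcp [ 0.6191 -0.1843  0.2628] tooly deg 7.39 shift [ 0.0019 -0.0002  0.0008] turn -0.001 F [ 0.09  0.89 -2.89] grip 0.0153 t 7.78 zaxis [ 1.5e-03 -4.0e-04 -1.0e+00]
```

```bash
python3 -m inch '[[0.0022,-0.0005,0,0,1],[0.0022,-0.0005,0.01,0,1],[0.0022,-0.0005,0.02,0,1],[0.0022,-0.0005,0.03,0,1],[0.0022,-0.0005,0.035,0,1],[0.0022,-0.0005,0.04,0,1]]'
python3 -m inch '[[0,0,0.004,0,1],[0,0,0.008,0,1],[0,0,0.012,0,1],[0,0,0.012,0,1]]'
python3 - <<'E'
from h import *
plan([.6187,-.1824,.2],7.5)
E
```

```text
clock: 8.52
eef_pos: [0.6181, -0.1818, 0.2218]
tool_rot: [0.66, 0.751, 0.0, 0.0]
ft_force: [0.5, 0.5, -0.8]
grip_width: 0.0152
clock: 9.02
eef_pos: [0.618, -0.1817, 0.2094]
tool_rot: [0.66, 0.751, -0.0, -0.0]
ft_force: [1.5, -0.4, -2.2]
grip_width: 0.0151
tcp [ 0.618  -0.1817  0.2094] tooly deg 7.41 shift [-0.0008  0.0006  0.0094] turn -0.0007 F [ 1.53 -0.43 -2.2 ] grip 0.0151 t 9.03 zaxis [-2.e-04  2.e-04 -1.e+00]
```

```bash
python3 -m inch '[[0,0,0.005,0,1],[0,0,0.01,0,1],[0,0,0.014,0,1],[0,0,0.014,0,1]]'
python3 - <<'E'
from h import *
plan([.6187,-.1824,.2],7.5)
bot.camera('wrist')
plan([.6187,-.1824,.18],7.5)
E
```

```text
clock: 9.52
eef_pos: [0.6177, -0.1816, 0.1951]
tool_rot: [0.66, 0.751, -0.0, -0.001]
ft_force: [2.4, -0.5, -3.9]
grip_width: 0.0151
tcp [ 0.6177 -0.1816  0.1951] tooly deg 7.41 shift [-0.0009  0.0009 -0.0049] turn -0.0008 F [ 2.37 -0.51 -3.93] grip 0.0151 t 9.53 zaxis [-1.e-03  4.e-04 -1.e+00]
tcp [ 0.6179 -0.1816  0.1954] tooly deg 7.41 shift [-0.0009  0.0007  0.0154] turn -0.0007 F [ 1.01 -0.17 -2.97] grip 0.0153 t 9.57 zaxis [-5.e-04  4.e-04 -1.e+00]
```

```bash
for r in 1 2 3; do :; done; python3 -m inch '[[0,0.0003,0.003,0,1],[0,0.0003,0.006,0,1],[0,0.0003,0.008,0,1],[0,0.0003,0.008,0,1]]'
```

```text
clock: 10.07
eef_pos: [0.6182, -0.1816, 0.1876]
tool_rot: [0.66, 0.751, -0.0, -0.0]
ft_force: [0.8, 0.5, -1.9]
grip_width: 0.015
```

```bash
python3 -m inch '[[0,0,0.002,0,1],[0,0,0.003,0,1],[0,0,0.003,0,1]]'
```

```text
clock: 10.45
eef_pos: [0.6182, -0.1817, 0.1848]
tool_rot: [0.66, 0.751, -0.0, -0.0]
ft_force: [1.7, 0.1, -2.2]
grip_width: 0.0152
```

```bash
python3 -m inch '[[0,0,0.002,0,1],[0,0,0.003,0,1],[0,0,0.003,0,1]]'
```

```text
clock: 10.82
eef_pos: [0.6182, -0.1817, 0.1817]
tool_rot: [0.66, 0.751, -0.0, -0.0]
ft_force: [1.2, 0.2, -2.9]
grip_width: 0.0151
```

```bash
python3 -m inch '[[0,0,0.002,0,1],[0,0,0.003,0,1],[0,0,0.003,0,1]]'
```

```text
clock: 11.2
eef_pos: [0.6182, -0.1817, 0.1787]
tool_rot: [0.66, 0.751, -0.0, -0.0]
ft_force: [1.5, -0.4, -2.2]
grip_width: 0.0149
```

```bash
python3 -m inch '[[0,0,0.002,0,1],[0,0,0.003,0,1],[0,0,0.003,0,1]]'
```

```text
clock: 11.58
eef_pos: [0.6185, -0.1818, 0.1767]
tool_rot: [0.66, 0.751, 0.0, 0.001]
ft_force: [0.0, 0.5, 2.4]
grip_width: 0.0149
```

```bash
python3 -m inch '[[0,0,0.001,0,1],[0,0,0.0015,0,1],[0,0,0.0015,0,1]]'
```

```text
clock: 11.95
eef_pos: [0.6185, -0.1817, 0.1747]
tool_rot: [0.66, 0.751, 0.0, 0.0]
ft_force: [0.5, 0.2, 4.3]
grip_width: 0.0151
```

```bash
python3 -m inch '[[0,0,0.001,0,1],[0,0,0.002,0,1],[0,0,0.003,0,1],[0,0,0.003,0,1]]'
python3 - <<'E'
from h import *
o=obs(); save('w8',bot.camera('wrist')); im=bot.camera('side'); cv2.imwrite('pics/s8.png',cv2.resize(cv2.cvtColor(im[60:240,230:420],cv2.COLOR_RGB2BGR),None,fx=3.2,fy=3.2,interpolation=cv2.INTER_CUBIC))
plan([.6187,-.1824,.262],7.5,o)
E
```

```text
clock: 12.45
eef_pos: [0.6184, -0.1817, 0.1713]
tool_rot: [0.66, 0.751, 0.0, 0.0]
ft_force: [1.3, 0.2, 2.6]
grip_width: 0.0149
tcp [ 0.6184 -0.1817  0.1713] tooly deg 7.41 shift [-0.0007  0.0002 -0.0907] turn -0.0007 F [1.33 0.2  2.58] grip 0.0149 t 12.45 zaxis [ 3.e-04 -1.e-04 -1.e+00]
```

View pics/w8.png

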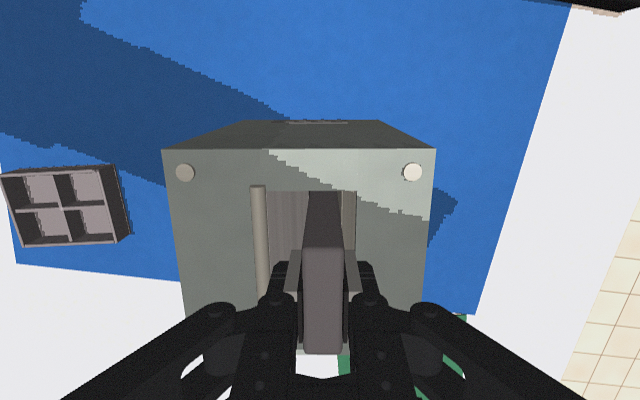

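View pics/s8.png

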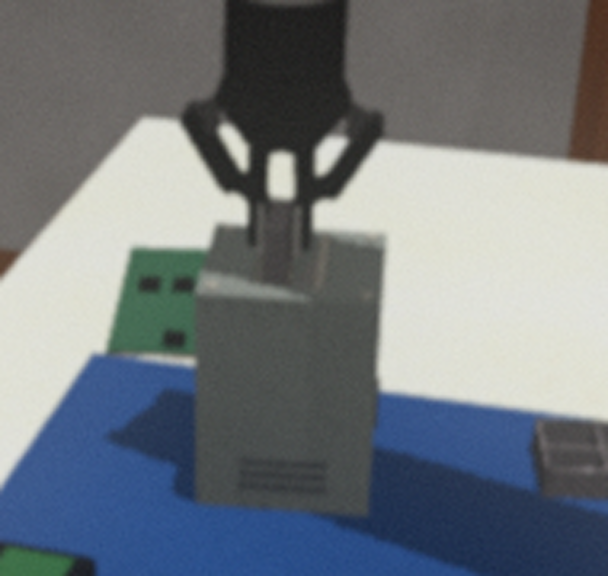

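```bash
python3 -m inch '[[0,0,0,0,0.65],[0,0,0,0,0.6],[0,0,-0.002,0,0.6],[0,0,-0.02,0,0.6],[0,0,-0.045,0,0.6],[0,0,-0.07,0,0.6],[0,0,-0.07,0,0.8],[0,0,-0.07,0,1]]'
python3 - <<'E'
from h import *
import pickle
o=obs(); save('w9',bot.camera('wrist'));pickle.dump(o,open('o9.pkl','wb')); im=bot.camera('side'); cv2.imwrite('pics/s9.png',cv2.resize(cv2.cvtColor(im[60:240,230:420],cv2.COLOR_RGB2BGR),None,fx=3.2,fy=3.2,interpolation=cv2.INTER_CUBIC))
plan([.6187,-.1824,.24],7.5,o)
E
```

```text
clock: 13.55
eef_pos: [0.6178, -0.1816, 0.2403]
tool_rot: [0.66, 0.751, -0.0, -0.001]
ft_force: [0.0, 0.1, -0.9]
grip_width: 0.0009
tcp [ 0.6178 -0.1816  0.2403] tooly deg 7.41 shift [-0.0009  0.0008  0.0003] turn -0.0008 F [ 0.03  0.08 -0.95] grip 0.0009 t 13.55 zaxis [-1.4e-03  4.0e-04 -1.0e+00]
```

View pics/w9.png

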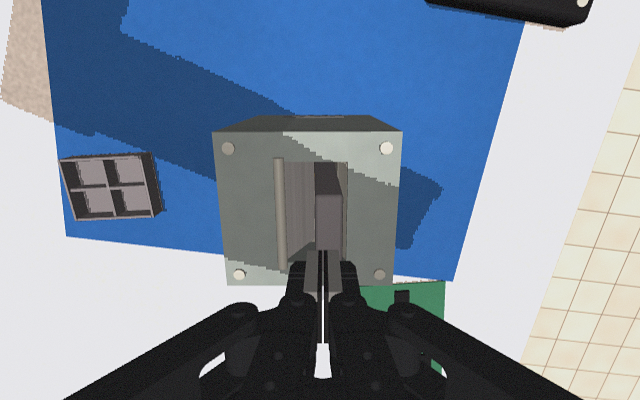

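View pics/s9.png

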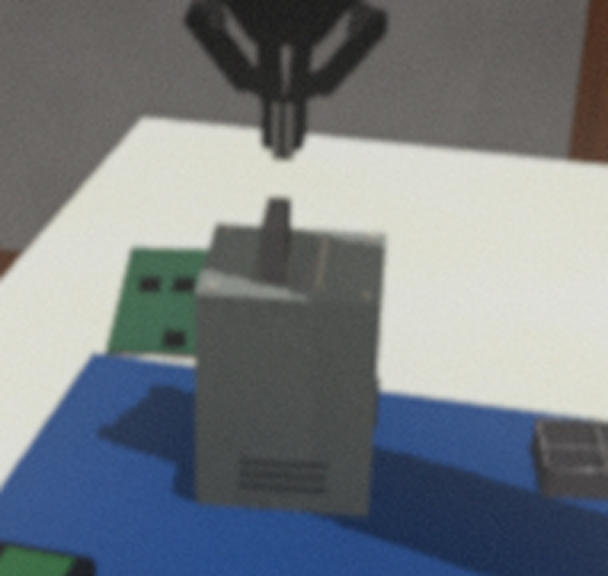

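Run:
```python
import cv2
im=cv2.imread('pics/w9.png')
cv2.imwrite('pics/w9z.png',cv2.convertScaleAbs(cv2.resize(im[120:290,260:380],None,fx=5,fy=3.5,interpolation=cv2.INTER_CUBIC),alpha=1.5))
```

```text
(no output)
```

View pics/w9z.png

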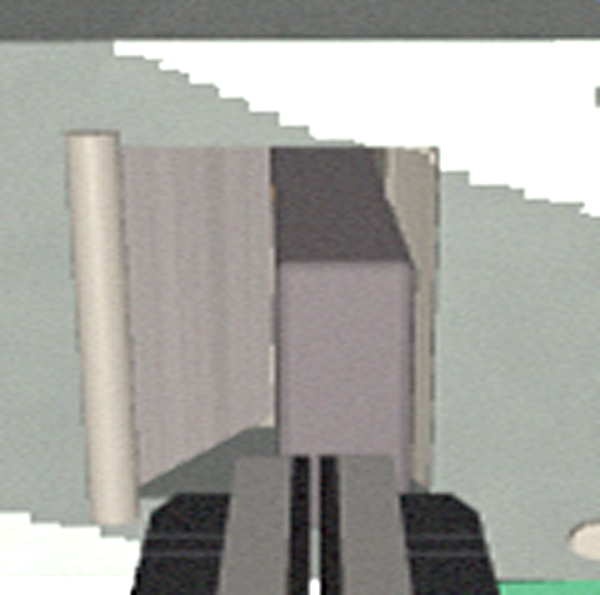

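Run:
```python
from h import *
import pickle
o=pickle.load(open('o9.pkl','rb')); g=np.array([5,3.5]);off=[260,120]
t=np.radians(7.5);ax=np.array([np.cos(t),np.sin(t)]);ay=np.array([-ax[1],ax[0]]);m=np.array([.619,-.1834])
for n,q,z in (('Ltop',(275,262),.201),('Rtop',(412,262),.201),('Rside@mouth',(384,150),.165),('Lside@mouth',(272,150),.165),('mouthR',(437,150),.165),('hinge L',(68,135),.167),('hinge R',(118,135),.167)):
    v=atz('wrist',np.array(q)/g+off,z,o)[:2]-m; print(n,(v@ax).round(4),(v@ay).round(4))
v=o['eef_pos'][:2]-m;print('tcp',v@ax,v@ay)
from fitp import tz if False else None
```

```text
File "<stdin>", line 8
    from fitp import tz if False else None
                        ^^
SyntaxError: invalid syntax
```

Run:
```python
from h import *
import pickle
o=pickle.load(open('o9.pkl','rb')); g=np.array([5,3.5]);off=[260,120]
t=np.radians(7.5);ax=np.array([np.cos(t),np.sin(t)]);ay=np.array([-ax[1],ax[0]]);m=np.array([.619,-.1834])
for n,q,z in (('Ltop',(275,262),.201),('Rtop',(412,262),.201),('Rside@mouth',(384,150),.165),('Lside@mouth',(272,150),.165),('mouthR',(437,150),.165),('hinge L',(68,135),.167),('hinge R',(118,135),.167)):
    v=atz('wrist',np.array(q)/g+off,z,o)[:2]-m; print(n,(v@ax).round(4),(v@ay).round(4))
v=o['eef_pos'][:2]-m;print('tcp',v@ax,v@ay)
plan(np.r_[m-.002*ax,.21],7.5)
```

```text
Ltop -0.0047 0.0244
Rtop 0.0105 0.0244
Rside@mouth 0.0087 0.0352
Lside@mouth -0.0058 0.0352
mouthR 0.0155 0.0352
hinge L -0.0317 0.0384
hinge R -0.0254 0.0384
tcp -0.0009279140483122433 0.0019417224281564878
tcp [ 0.6175 -0.1815  0.2397] tooly deg 7.41 shift [-0.0021 -0.0007  0.0297] turn -0.0008 F [-0.07  1.07  0.45] grip 0.0002 t 13.65 zaxis [-2.9e-03  8.0e-04 -1.0e+00]
```

```bash
python3 -m inch '[[-0.002,-0.0008,0.01,0,1],[-0.002,-0.0008,0.025,0,1],[-0.002,-0.0008,0.032,0,1],[-0.002,-0.0008,0.036,0,1],[-0.002,-0.0008,0.039,0,1],[-0.002,-0.0008,0.041,0,1],[-0.002,-0.0008,0.043,0,1]]'
```

```text
clock: 14.52
eef_pos: [0.6179, -0.1841, 0.1999]
tool_rot: [0.66, 0.751, 0.0, 0.001]
ft_force: [-1.6, 0.3, 6.3]
grip_width: 0.0003
```

```bash
python3 -m inch '[[0,0,0.002,0,1],[0,0,0.004,0,1],[0,0,0.006,0,1],[0,0,0.008,0,1]]'
```

```text
clock: 15.02
eef_pos: [0.6176, -0.1841, 0.1921]
tool_rot: [0.66, 0.751, 0.0, 0.001]
ft_force: [-2.8, -0.1, 6.5]
grip_width: -0.0002
```

```bash
python3 -m inch '[[0,0,0.002,0,1],[0,0,0.004,0,1],[0,0,0.006,0,1],[0,0,0.008,0,1],[0,0,0.01,0,1]]'
python3 - <<'E'
from h import *
o=obs();im=bot.camera('wrist')
cv2.imwrite('pics/w10.png',cv2.resize(cv2.cvtColor(im[100:300,240:400],cv2.COLOR_RGB2BGR),None,fx=4,fy=3,interpolation=cv2.INTER_CUBIC))
plan([.617,-.1836,.13],7.5,o)
E
```

```text
clock: 15.65
eef_pos: [0.6174, -0.1842, 0.1821]
tool_rot: [0.66, 0.751, -0.0, 0.001]
ft_force: [-3.5, -0.5, 6.4]
grip_width: 0.0001
tcp [ 0.6174 -0.1842  0.1821] tooly deg 7.39 shift [ 0.0007 -0.0003  0.0521] turn -0.0009 F [-3.52 -0.48  6.36] grip 0.0001 t 15.65 zaxis [ 8.0e-04 -1.1e-03 -1.0e+00]
```

View pics/w10.png

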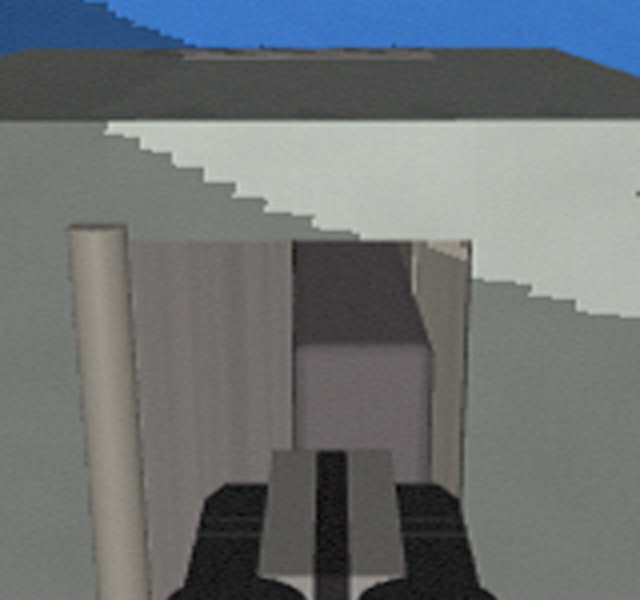

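```bash
python3 -m inch '[[0,-0.0007,0.002,0,1],[0,-0.0014,0.004,0,1],[0,-0.002,0.006,0,1],[0,-0.002,0.008,0,1],[0,-0.002,0.01,0,1],[0,-0.002,0.012,0,1]]'
```

```text
clock: 16.45
eef_pos: [0.6159, -0.1841, 0.1682]
tool_rot: [0.66, 0.751, 0.0, 0.0]
ft_force: [-0.6, -0.4, 3.7]
grip_width: 0.0
```

```bash
python3 -m inch '[[0,0,0.002,0,1],[0,0,0.004,0,1],[0,0,0.006,0,1],[0,0,0.008,0,1],[0,0,0.01,0,1]]'
```

```text
clock: 17.08
eef_pos: [0.6158, -0.1841, 0.1583]
tool_rot: [0.66, 0.751, 0.0, 0.0]
ft_force: [-0.4, -0.8, 4.3]
grip_width: -0.0003
```

```bash
python3 -m inch '[[0,0,0.002,0,1],[0,0,0.004,0,1],[0,0,0.006,0,1],[0,0,0.008,0,1],[0,0,0.01,0,1]]'
```

```text
clock: 17.7
eef_pos: [0.6157, -0.1841, 0.1483]
tool_rot: [0.66, 0.751, 0.0, 0.0]
ft_force: [0.3, 0.9, 2.1]
grip_width: -0.0002
```

```bash
python3 -m inch '[[0,0,0.002,0,1],[0,0,0.004,0,1],[0,0,0.006,0,1],[0,0,0.008,0,1],[0,0,0.01,0,1]]'
```

```text
clock: 18.32
eef_pos: [0.6154, -0.1841, 0.1386]
tool_rot: [0.66, 0.751, -0.0, -0.0]
ft_force: [-1.8, 0.3, 6.9]
grip_width: -0.0003
```

```bash
python3 -m inch '[[0,0,0.002,0,1],[0,0,0.004,0,1],[0,0,0.006,0,1],[0,0,0.008,0,1]]'
```

```text
clock: 18.82
eef_pos: [0.6147, -0.1843, 0.131]
tool_rot: [0.66, 0.751, -0.001, -0.0]
ft_force: [-4.0, 0.1, 8.5]
grip_width: 0.0
```

Run:
```python
from h import *
o=obs();im=bot.camera('wrist')
cv2.imwrite('pics/w11.png',cv2.convertScaleAbs(cv2.resize(cv2.cvtColor(im[150:350,220:420],cv2.COLOR_RGB2BGR),None,fx=4,fy=3,interpolation=cv2.INTER_CUBIC),alpha=1.5))
plan([.617,-.1836,.12],7.5,o)
im=bot.camera('side'); cv2.imwrite('pics/s11.png',cv2.resize(cv2.cvtColor(im[60:240,230:420],cv2.COLOR_RGB2BGR),None,fx=3.2,fy=3.2,interpolation=cv2.INTER_CUBIC))
plan([.617,-.1836,.12],7.5)
```

```text
tcp [ 0.6147 -0.1843  0.131 ] tooly deg 7.39 shift [0.0004 0.0024 0.011 ] turn -0.0009 F [-4.03  0.07  8.54] grip 0.0 t 18.82 zaxis [-1.5e-03 -5.0e-04 -1.0e+00]
tcp [ 0.6147 -0.1843  0.1307] tooly deg 7.39 shift [0.0004 0.0024 0.0107] turn -0.0009 F [-2.31 -1.4   6.5 ] grip -0.0 t 18.93 zaxis [-1.7e-03 -4.0e-04 -1.0e+00]
```

View pics/w11.png

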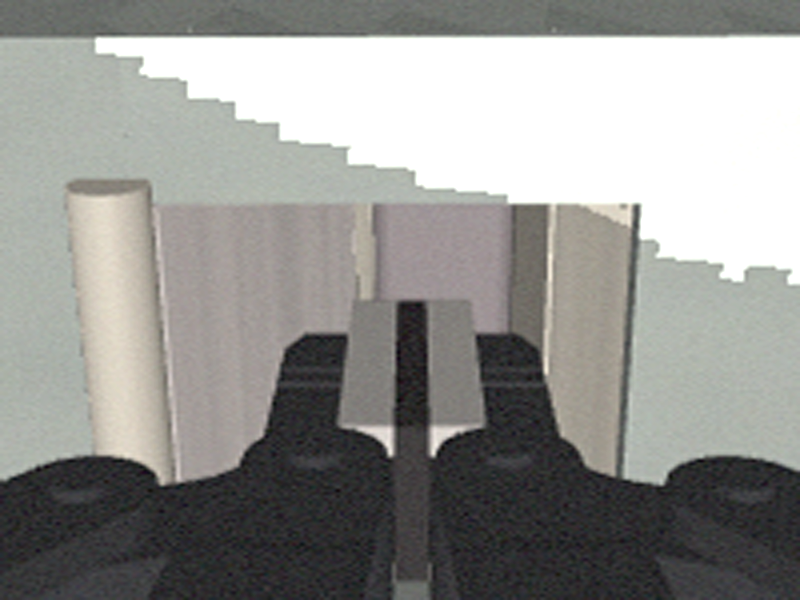

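View pics/s11.png

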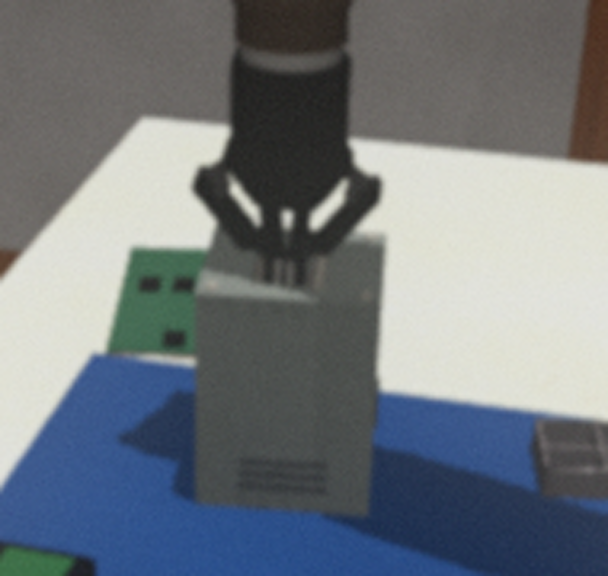

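```bash
python3 -m inch '[[0,-0.0003,0.001,0,1],[0,-0.0005,0.002,0,1],[0,-0.0005,0.003,0,1]]'
```

```text
clock: 19.3
eef_pos: [0.6147, -0.1843, 0.1282]
tool_rot: [0.66, 0.751, -0.0, -0.0]
ft_force: [-3.8, -0.8, 8.1]
grip_width: -0.0
```

```bash
python3 -m inch '[[0,0,0.001,0,1],[0,0,0.002,0,1]]'
```

```text
clock: 19.55
eef_pos: [0.6146, -0.1844, 0.1262]
tool_rot: [0.66, 0.751, -0.0, -0.0]
ft_force: [-1.9, -0.4, 8.5]
grip_width: 0.0
```

```bash
python3 -m inch '[[0,0,0.001,0,1],[0,0,0.001,0,1]]'
```

```text
clock: 19.8
eef_pos: [0.6146, -0.1844, 0.1249]
tool_rot: [0.66, 0.751, -0.0, -0.0]
ft_force: [-2.5, -0.3, 6.3]
grip_width: -0.0003
```

```bash
python3 -m inch '[[0,0,0.001,0,1],[0,0,0.001,0,1]]'
```

```text
clock: 20.05
eef_pos: [0.6146, -0.1844, 0.1242]
tool_rot: [0.66, 0.751, -0.0, -0.0]
ft_force: [-2.4, -0.2, 8.4]
grip_width: -0.0005
```

```bash
python3 -m inch '[[0,0,0.001,0,1],[0,0,0.001,0,1]]'
```

```text
clock: 20.3
eef_pos: [0.6146, -0.1843, 0.1241]
tool_rot: [0.66, 0.751, -0.0, 0.0]
ft_force: [-3.5, 0.4, 11.6]
grip_width: 0.0002
```

Run:
```python
from h import *
o=obs();im=bot.camera('wrist');plan([.617,-.1836,.12],7.5)
cv2.imwrite('pics/w12.png',cv2.convertScaleAbs(cv2.resize(cv2.cvtColor(im[150:350,220:420],cv2.COLOR_RGB2BGR),None,fx=4,fy=3,interpolation=cv2.INTER_CUBIC),alpha=1.5))
im=bot.camera('side'); cv2.imwrite('pics/s12.png',cv2.resize(cv2.cvtColor(im[90:170,270:370],cv2.COLOR_RGB2BGR),None,fx=7,fy=7,interpolation=cv2.INTER_CUBIC))
plan([.617,-.1836,.12],7.5)
```

```text
tcp [ 0.6146 -0.1844  0.1241] tooly deg 7.39 shift [0.0005 0.0025 0.0041] turn -0.0009 F [-4.83 -0.19 11.38] grip 0.0001 t 20.35 zaxis [ 0.e+00 -7.e-04 -1.e+00]
tcp [ 0.6146 -0.1844  0.1241] tooly deg 7.39 shift [0.0005 0.0024 0.0041] turn -0.0009 F [-4.02  0.18 11.35] grip -0.0001 t 20.4 zaxis [ 1.e-04 -7.e-04 -1.e+00]
```

View pics/w12.png

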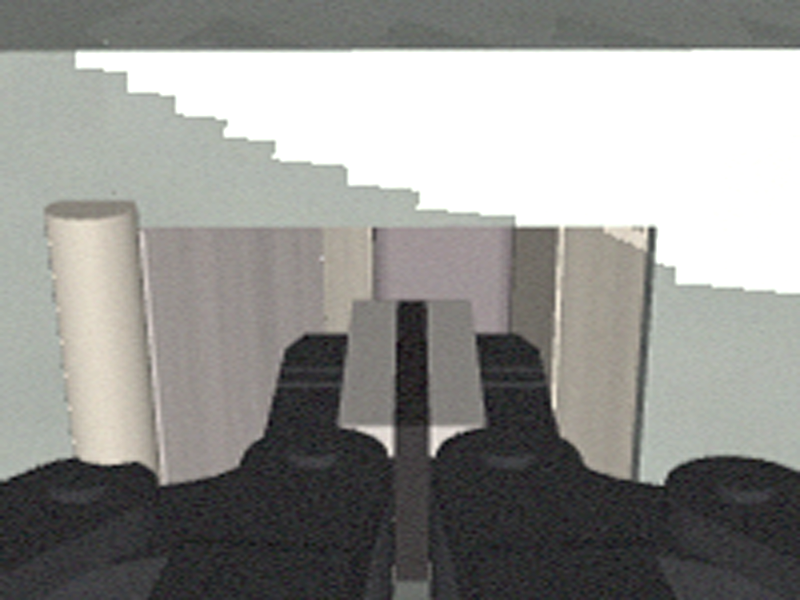

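View pics/s12.png

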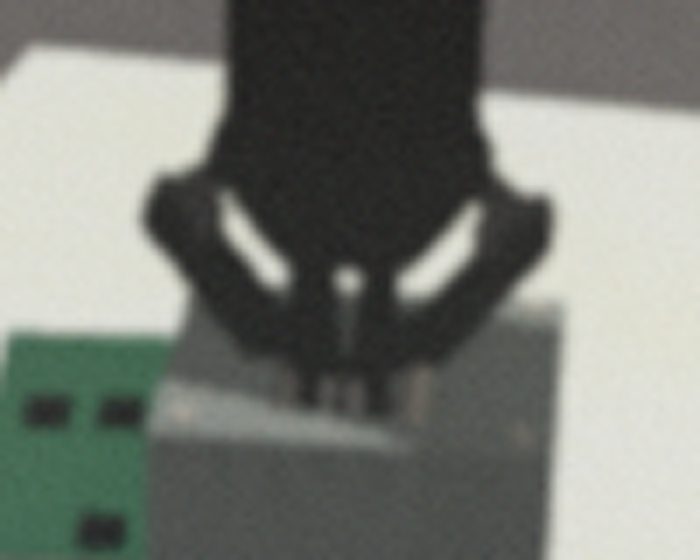

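```bash
python3 -m inch '[[0,0,-0.003,0,1],[0,0,-0.006,0,1],[0.0005,0.003,-0.006,0,1],[0.0005,0.003,-0.006,0,1]]'
```

```text
clock: 20.9
eef_pos: [0.6146, -0.1838, 0.1274]
tool_rot: [0.66, 0.751, -0.003, -0.003]
ft_force: [-9.3, -1.6, 3.9]
grip_width: -0.0
```

```bash
python3 -m inch '[[0,0,0.001,0,1],[0,0,0.002,0,1],[0,0,0.002,0,1]]'
```

```text
clock: 21.28
eef_pos: [0.6146, -0.1838, 0.1268]
tool_rot: [0.66, 0.751, -0.003, -0.002]
ft_force: [-11.2, -1.4, 9.5]
grip_width: -0.0001
```

```bash
python3 -m inch '[[0,0,0.001,0,1],[0,0,0.001,0,1]]'
```

```text
clock: 21.52
eef_pos: [0.6146, -0.1839, 0.1259]
tool_rot: [0.66, 0.751, -0.003, -0.002]
ft_force: [-11.3, -1.9, 9.5]
grip_width: -0.0001
```

```bash
python3 -m inch '[[0,0,0.001,0,1],[0,0,0.001,0,1]]'
```

```text
clock: 21.78
eef_pos: [0.6145, -0.1839, 0.1249]
tool_rot: [0.66, 0.751, -0.003, -0.002]
ft_force: [-11.0, -1.7, 9.0]
grip_width: 0.0
```

```bash
python3 -m inch '[[0,-0.003,-0.002,0,1],[0,-0.005,-0.003,0,1],[0,-0.005,-0.003,0,1],[0,-0.005,-0.003,0,1]]'
python3 - <<'E'
from h import *
plan([.6130,-.184,.124],7.5)
E
```

```text
clock: 22.28
eef_pos: [0.6138, -0.1837, 0.1274]
tool_rot: [0.66, 0.751, 0.0, 0.0]
ft_force: [2.4, -0.6, -0.6]
grip_width: -0.0
tcp [ 0.6138 -0.1837  0.1274] tooly deg 7.43 shift [-0.0002 -0.0008  0.0034] turn -0.0006 F [ 2.41 -0.61 -0.59] grip -0.0 t 22.27 zaxis [ 9.e-04 -0.e+00 -1.e+00]
```

```bash
python3 -m inch '[[0,-0.001,0.001,0,1],[0,-0.001,0.002,0,1],[0,-0.001,0.002,0,1]]'
```

```text
clock: 22.65
eef_pos: [0.6122, -0.184, 0.1254]
tool_rot: [0.66, 0.751, 0.0, -0.0]
ft_force: [1.6, 0.2, 1.0]
grip_width: -0.0001
```

```bash
python3 -m inch '[[0,0,0.001,0,1],[0,0,0.001,0,1]]'
```

```text
clock: 22.9
eef_pos: [0.6122, -0.1841, 0.1244]
tool_rot: [0.66, 0.751, 0.0, 0.0]
ft_force: [1.8, -0.4, 1.1]
grip_width: -0.0004
```

```bash
python3 -m inch '[[0,0,0.001,0,1],[0,0,0.001,0,1]]'
```

```text
clock: 23.15
eef_pos: [0.6124, -0.1841, 0.1239]
tool_rot: [0.66, 0.751, 0.0, 0.0]
ft_force: [0.5, -0.9, 4.5]
grip_width: 0.0
```

```bash
python3 -m inch '[[0,0,0.001,0,1],[0,0,0.001,0,1]]'
```

```text
clock: 23.4
eef_pos: [0.6126, -0.1841, 0.1233]
tool_rot: [0.66, 0.751, 0.0, 0.001]
ft_force: [0.8, 1.7, 5.7]
grip_width: -0.0
```

```bash
python3 -m inch '[[0,0,0.001,0,1],[0,0,0.001,0,1]]'
```

```text
clock: 23.65
eef_pos: [0.6127, -0.1842, 0.1231]
tool_rot: [0.66, 0.751, 0.0, 0.001]
ft_force: [-0.7, -0.3, 8.8]
grip_width: -0.0002
```

```bash
python3 -m inch '[[0,0,0.001,0,1],[0,0,0.001,0,1]]'
```

```text
clock: 23.9
eef_pos: [0.6129, -0.1842, 0.123]
tool_rot: [0.66, 0.751, 0.001, 0.001]
ft_force: [-1.7, 0.4, 13.8]
grip_width: 0.0002
```

```bash
python3 -m inch '[[0,0,0.001,0,1],[0,0,0.001,0,1]]'
```

```text
clock: 24.15
eef_pos: [0.6129, -0.1842, 0.1229]
tool_rot: [0.66, 0.751, 0.001, 0.002]
ft_force: [-2.2, 2.4, 15.9]
grip_width: 0.0001
```

```bash
python3 -m inch '[[0,0,-0.003,0,1],[0,0,-0.003,0,1]]'
python3 - <<'E'
from h import *
o=obs();im=bot.camera('wrist');plan([.617,-.1836,.12],7.5)
cv2.imwrite('pics/w13.png',cv2.convertScaleAbs(cv2.resize(cv2.cvtColor(im[150:350,220:420],cv2.COLOR_RGB2BGR),None,fx=4,fy=3,interpolation=cv2.INTER_CUBIC),alpha=1.5))
im=bot.camera('side'); cv2.imwrite('pics/s13.png',cv2.convertScaleAbs(cv2.resize(cv2.cvtColor(im[90:170,270:370],cv2.COLOR_RGB2BGR),None,fx=7,fy=7,interpolation=cv2.INTER_CUBIC),alpha=1.8))
E
```

```text
clock: 24.4
eef_pos: [0.6127, -0.1841, 0.1232]
tool_rot: [0.66, 0.751, 0.0, 0.001]
ft_force: [0.3, 0.2, 6.8]
grip_width: -0.0002
tcp [ 0.6126 -0.1841  0.1232] tooly deg 7.41 shift [-0.0001  0.0044  0.0032] turn -0.0007 F [0.9  0.55 6.51] grip -0.0004 t 24.45 zaxis [ 1.3e-03 -4.0e-04 -1.0e+00]
```

View pics/w13.png

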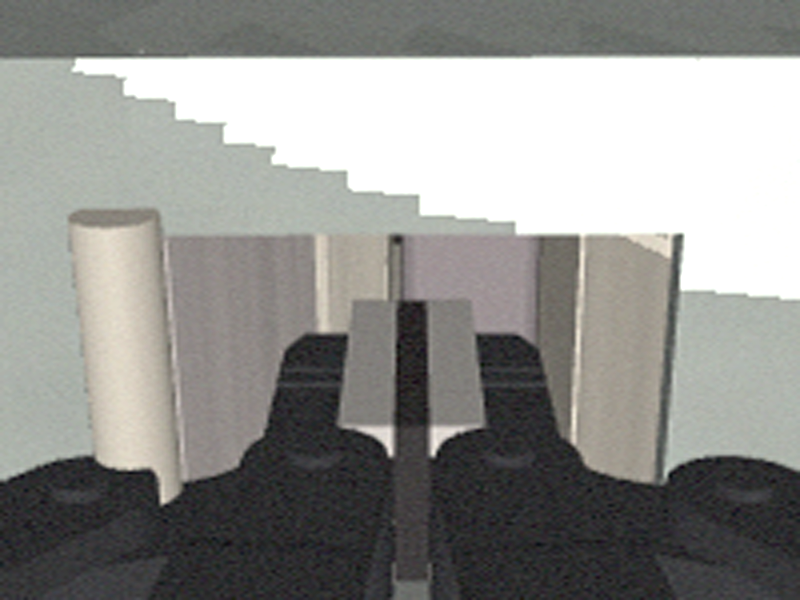

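View pics/s13.png

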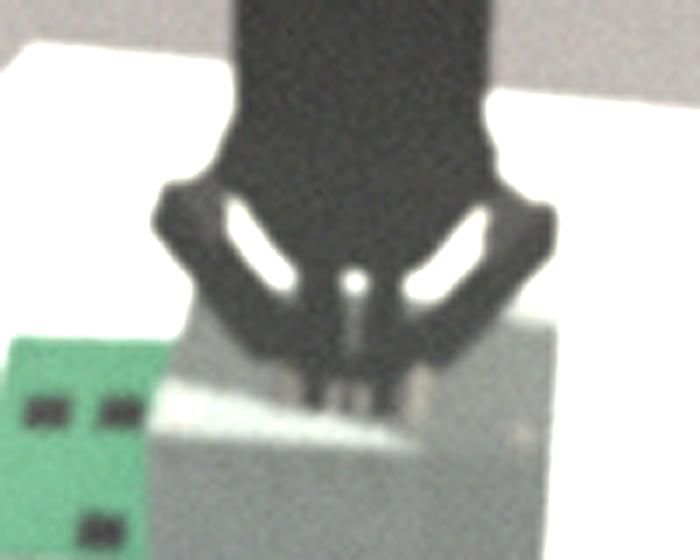

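```bash
python3 -m inch '[[0,0,-0.005,0,1],[0,0.001,-0.01,0,1],[0,0.001,-0.02,0,1],[0,0.001,-0.03,0,1],[0,0.001,-0.045,0,1],[0,0.001,-0.06,0,1],[0,0.001,-0.08,0,1],[0,0.001,-0.1,0,1],[0,0.001,-0.1,0,1]]'
python3 - <<'E'
from h import *
o=obs();im=bot.camera('wrist');plan([.617,-.1836,.2],97.5,o);print(o['joint_pos'].round(3))
save('w14',im)
im=bot.camera('side'); cv2.imwrite('pics/s14.png',cv2.resize(cv2.cvtColor(im[60:240,230:420],cv2.COLOR_RGB2BGR),None,fx=3.2,fy=3.2,interpolation=cv2.INTER_CUBIC))
E
```

```text
clock: 25.62
eef_pos: [0.6141, -0.1843, 0.2252]
tool_rot: [0.66, 0.751, 0.001, 0.002]
ft_force: [-0.6, -0.4, -0.1]
grip_width: 0.0001
tcp [ 0.6141 -0.1843  0.2252] tooly deg 7.4 shift [0.0004 0.0028 0.0252] turn -0.7508 F [-0.62 -0.45 -0.12] grip 0.0001 t 25.62 zaxis [ 0.0042 -0.0015 -1.    ]
[-0.291  0.53   0.418  1.453 -0.     1.15 ]
```

View pics/w14.png

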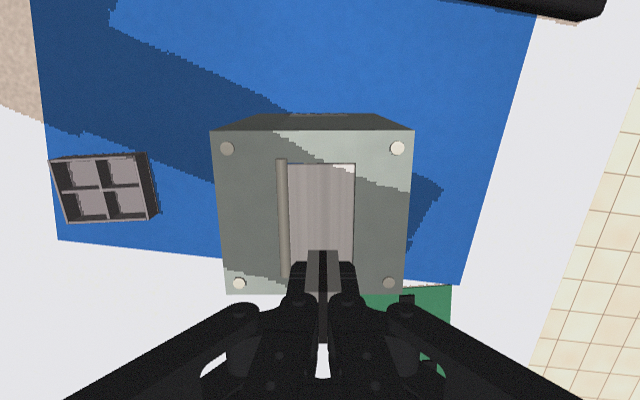

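View pics/s14.png

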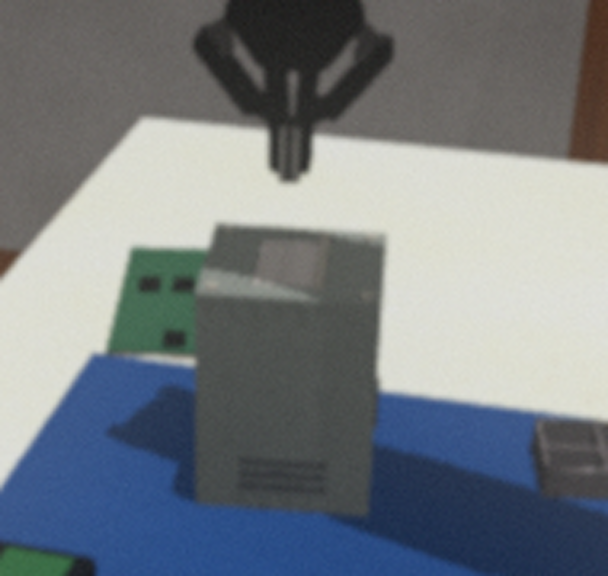

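```bash
python3 -m inch '[[0,0.001,0,-0.085,1],[0,0.001,0,-0.17,1],[0,0.001,0,-0.255,1],[0,0.001,0,-0.34,1],[0,0.001,0,-0.425,1],[0,0.001,0,-0.51,1],[0,0.001,0,-0.595,1],[0,0.001,0,-0.68,1],[0,0.001,0,-0.75,1],[0,0.001,0,-0.75,1]]'
python3 - <<'E'
from h import *
o=obs();im=bot.camera('wrist');plan([.615,-.1839,.18],97.5,o);print(o['joint_pos'].round(3))
save('w15',im)
t=np.radians(7.5);ax=np.array([np.cos(t),np.sin(t)]);print((o['eef_pos'][:2]-[.619,-.1834])@ax)
E
```

```text
clock: 26.98
eef_pos: [0.6135, -0.1836, 0.2211]
tool_rot: [-0.064, 0.998, 0.0, -0.001]
ft_force: [-0.4, -0.8, -0.5]
grip_width: 0.0
tcp [ 0.6135 -0.1836  0.2211] tooly deg 97.31 shift [-0.0016 -0.0005  0.0411] turn -0.0016 F [-0.43 -0.76 -0.5 ] grip 0.0 t 26.98 zaxis [-2.5e-03  7.0e-04 -1.0e+00]
[-0.291  0.536  0.416  1.453 -0.    -0.418]
-0.005489769523433009
```

View pics/w15.png

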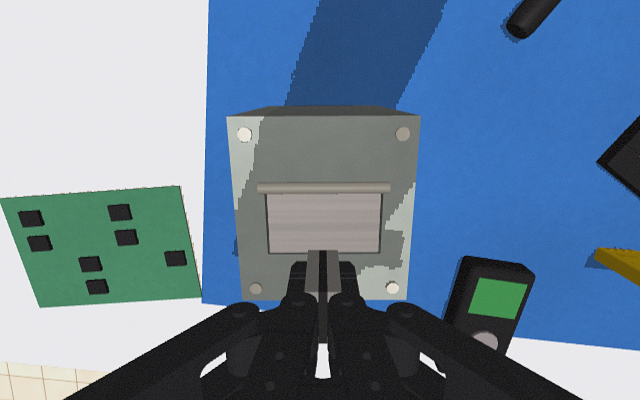

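```bash
python3 -m inch '[[-0.0016,-0.0005,0.02,0,1],[-0.0016,-0.0005,0.04,0,1],[-0.0016,-0.0005,0.05,0,1],[-0.0016,-0.0005,0.056,0,1],[-0.0016,-0.0005,0.062,0,1],[-0.0016,-0.0005,0.068,0,1],[-0.0016,-0.0005,0.072,0,1],[-0.0016,-0.0005,0.072,0,1]]'
```

```text
clock: 28.02
eef_pos: [0.6162, -0.1841, 0.1504]
tool_rot: [-0.065, 0.998, -0.0, 0.0]
ft_force: [0.8, -0.9, 0.3]
grip_width: -0.0001
```

```bash
python3 -m inch '[[0,0,0.004,0,1],[0,0,0.008,0,1],[0,0,0.012,0,1],[0,0,0.015,0,1],[0,0,0.015,0,1]]'
python3 - <<'E'
from h import *
plan([.615,-.1839,.125],97.5)
E
```

```text
clock: 28.65
eef_pos: [0.6157, -0.1839, 0.1348]
tool_rot: [-0.065, 0.998, 0.0, -0.0]
ft_force: [1.1, -0.4, -0.5]
grip_width: 0.0001
tcp [ 0.6157 -0.1839  0.1348] tooly deg 97.41 shift [0.0007 0.0001 0.0098] turn -0.0007 F [ 1.11 -0.35 -0.5 ] grip 0.0001 t 28.65 zaxis [-5.e-04  3.e-04 -1.e+00]
```

```bash
python3 -m inch '[[0.0005,0,0.003,0,1],[0.0005,0,0.006,0,1],[0.0005,0,0.008,0,1],[0.0005,0,0.008,0,1]]'
```

```text
clock: 29.15
eef_pos: [0.6152, -0.1841, 0.127]
tool_rot: [-0.065, 0.998, 0.0, -0.0]
ft_force: [1.4, 0.2, -0.0]
grip_width: -0.0002
```

```bash
python3 -m inch '[[0,0,0.001,0,1],[0,0,0.002,0,1],[0,0,0.002,0,1]]'
```

```text
clock: 29.52
eef_pos: [0.6153, -0.1841, 0.1254]
tool_rot: [-0.065, 0.998, -0.0, -0.0]
ft_force: [1.0, 0.7, 0.7]
grip_width: -0.0003
```

```bash
python3 -m inch '[[0,0,0.001,0,1],[0,0,0.001,0,1]]'
```

```text
clock: 29.78
eef_pos: [0.6153, -0.1841, 0.1244]
tool_rot: [-0.065, 0.998, -0.0, -0.0]
ft_force: [0.8, -0.1, 0.5]
grip_width: -0.0003
```

```bash
python3 -m inch '[[0,0,0.001,0,1],[0,0,0.001,0,1]]'
```

```text
clock: 30.02
eef_pos: [0.6153, -0.1841, 0.1233]
tool_rot: [-0.065, 0.998, 0.0, -0.0]
ft_force: [-0.1, 0.4, -0.2]
grip_width: 0.0002
```

```bash
python3 -m inch '[[0,0,0.001,0,1],[0,0,0.001,0,1]]'
```

```text
clock: 30.28
eef_pos: [0.6156, -0.1841, 0.1229]
tool_rot: [-0.065, 0.998, -0.0, 0.0]
ft_force: [0.9, -0.4, 3.0]
grip_width: 0.0
```

```bash
python3 -m inch '[[0,0,0.001,0,1],[0,0,0.001,0,1]]'
```

```text
clock: 30.52
eef_pos: [0.6155, -0.1842, 0.1218]
tool_rot: [-0.065, 0.998, -0.0, 0.0]
ft_force: [0.3, -0.0, 3.6]
grip_width: -0.0005
```

```bash
python3 -m inch '[[0,0,0.001,0,1],[0,0,0.001,0,1]]'
```

```text
clock: 30.78
eef_pos: [0.616, -0.1842, 0.1214]
tool_rot: [-0.065, 0.998, -0.0, 0.001]
ft_force: [1.0, -0.3, 6.4]
grip_width: -0.0001
```

```bash
python3 -m inch '[[0,0,0.001,0,1],[0,0,0.001,0,1]]'
```

```text
clock: 31.02
eef_pos: [0.6163, -0.1843, 0.1211]
tool_rot: [-0.065, 0.998, -0.0, 0.001]
ft_force: [-0.5, 0.2, 8.4]
grip_width: -0.0
```

```bash
python3 -m inch '[[0,0,0.001,0,1],[0,0,0.001,0,1]]'
```

```text
clock: 31.28
eef_pos: [0.6165, -0.1844, 0.1207]
tool_rot: [-0.065, 0.998, -0.001, 0.002]
ft_force: [-1.1, 0.2, 10.7]
grip_width: -0.0003
```

```bash
python3 -m inch '[[0,0,0.001,0,1],[0,0,0.001,0,1]]'
```

```text
clock: 31.52
eef_pos: [0.6166, -0.1845, 0.1204]
tool_rot: [-0.065, 0.998, -0.001, 0.002]
ft_force: [-2.0, 1.3, 13.9]
grip_width: 0.0
```

```bash
python3 -m inch '[[0,0,0,0,1],[0,0,-0.004,0,1],[0.0005,0,-0.008,0,1],[0.001,0,-0.012,0,1],[0.001,0,-0.02,0,1],[0.001,0,-0.03,0,1],[0.001,0,-0.04,0,1],[0.001,0,-0.055,0,1],[0.001,0,-0.075,0,1],[0.001,0,-0.1,0,1]]'
python3 - <<'E'
from h import *
o=obs();im=bot.camera('wrist');plan([.615,-.1839,.18],97.5,o)
save('w16',im)
print('edge',[(round(d['score'],2),np.array(d['point'])*[640,400]) for d in bot.spot_point('wrist','flap_edge')])
im=bot.camera('side');cv2.imwrite('pics/s16.png',cv2.resize(cv2.cvtColor(im[60:240,230:420],cv2.COLOR_RGB2BGR),None,fx=3.2,fy=3.2,interpolation=cv2.INTER_CUBIC))
E
```

```text
clock: 32.78
eef_pos: [0.6135, -0.1842, 0.2182]
tool_rot: [-0.065, 0.998, 0.0, -0.001]
ft_force: [-0.3, -0.3, 0.9]
grip_width: -0.0
tcp [ 0.6135 -0.1842  0.2182] tooly deg 97.4 shift [-0.0016  0.0001  0.0382] turn -0.0008 F [-0.26 -0.32  0.88] grip -0.0 t 32.77 zaxis [-1.8e-03  1.0e-04 -1.0e+00]
edge [(0.6, array([326.016, 254.2  ]))]
```

View pics/w16.png

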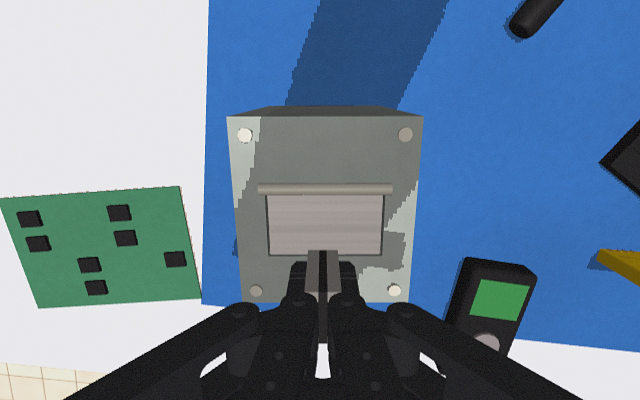

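View pics/s16.png

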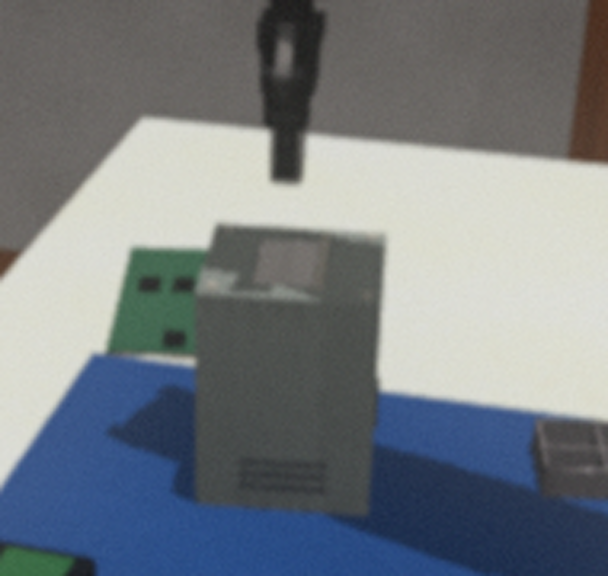

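Run:
```python
from h import *
print(bot.job_done()); print(obs()['clock'])
```

```text
the job is handed in; nothing more can be done
None
the job is handed in; nothing more can be done
```

The pack is in the battery safe with the tray pressed home and the flap shut over it. I handed the job in at about 32.8 s of the 67 s allowed.

- **Insertion:** I took the pack by its top across the 16 mm side and pushed it through the flap. It met the tray about 58 mm down, and I let go with about 36 mm standing proud.
- **First press fell short:** The gripper's knuckles seem to have met the safe's +x wall, with about 11 N sideways and 16 N of push at most. The fingers stopped at z ≈ 0.123 with a push too stiff to be the rubber pad. The flap already closed at that point, but I did not count the tray as home.
- **Second press:** I drew out, turned the gripper 90° and pressed again. The pack sank about 1.5 mm further at 3–6 N. The push then rose from 6.4 to 13.9 N over 1.0 mm, about 7.5 N/mm against the stated 8, which I take as the tray's stop at z ≈ 0.1215.
- **Last checks:** After withdrawal the wrist and side pictures show the flap shut and level and the fingers about 50 mm clear of the safe. I compared the bystanders only by eye; those in the last pictures look unmoved.
- **Not confirmed:** I cannot see the pack under the flap, so its final position and tilt rest on the press readings. The pack leaned about 3 mm when I let go and again during the first press.

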